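# Trip-test the garage's sloping safety switch box

## Task

Do the monthly trip test on the sloping safety switch box: swing the flap guard over the test button fully open, press the button in until the drop lever beside it falls, and lift the lever back up until it stays up by itself. Only then close the guard fully again. Leave the paint tin, the wood offcut and the screwdriver where they are.

Things in the scene. Friction and masses are not known exactly. Their poses are not given: they have to be found in the camera images.
- box: White switch box 200 x 330 x 60 mm on a fixed timber stand; its face slopes 35 degrees from level and looks up and roughly to the robot's right (yaw varies). Origin: centre of the face, 130 mm above the bench. Axes: x up the slope, y across, z straight out of the face. Guard and button lie at y = -78 mm, the lever at y = +78 mm. The stand's base board reaches 30 mm beyond the box at most.
- guard (a joint): Guard: flat grey flap (77 x 76 x 5 mm) over the button, 38 mm off the face. 0 = closed, 1.65 = fully open (stop): it then stands out almost square to the face, up-slope of the button and overhanging it, so the button is reached along box z (35 degrees from vertical). Starts at 0 to 0.35. A friction hinge (1 N at the bar), parallel to box y at point guard_hinge, holds it at any angle.
- guard_hinge (a point): Point on the guard's hinge axis, in the middle of its width, at (68, -78, 38) mm in the box frame. Its axes are the box's.
- guard_bar (a point): Middle of the guard's pull bar: round steel bar 14 mm thick parallel to box y, on two 8 mm rods 68 mm apart (60 mm clear between them), 120 mm from the hinge axis. When closed it is the guard's down-slope end, 38 mm off the face, with a 36 mm gap between bar and flap. Can be pinched between the rods and turns within the fingers.
- test_button (a joint): Travel of the test button: 0 = out, 0.010 m = fully in. Spring, about 4 N fully in. It moves into the face (box -z). It trips the lever at about 7 mm of travel.
- button_top (a point): Centre of the outer face of the test button, a black round cap 36 mm in diameter at (10, -78, 26) mm in the box frame when out, between two fixed cheeks 33 mm high that are 88 mm apart (box y) and parallel to box x.
- lever (a joint): Drop lever: U-shaped metal bail 84 mm wide. 0 = up, its start (leans up-slope past its balance point against a stop, held by its weight). Past about 0.24 it falls by itself to 1.71 = dropped: it lies out and down-slope, almost level, its bar 54 mm off the face. Axis parallel to box y at point lever_hinge. No spring; lifting takes about 1 N at the bar.
- lever_hinge (a point): Point on the lever's hinge axis, in the middle of its width, at (34, 78, -15) mm in the box frame (just inside the box). Its axes are the box's.
- lever_bar (a point): Middle of the lever's grip bar: round bar 16 mm thick parallel to box y, 105 mm from the hinge axis, between two 10 mm rods 76 mm apart (66 mm clear). At lever angle q it lies 105 mm * sin(0.855 - q) along box x and 105 mm * cos(0.855 - q) along box z from the hinge. Can be pinched between the rods and turns within the fingers.
- tin: Bystander: paint tin, 90 mm in diameter, 110 mm high, standing on the bench. Origin at the centre of its underside. Not to be disturbed.
- offcut: Bystander: wood offcut 150 x 70 x 38 mm lying on the bench. Origin at the centre of its underside. Not to be disturbed.
- screwdriver: Bystander: screwdriver 200 mm long lying on the bench. Not to be disturbed.

How it is judged:
By the outcome, as a careful person would: the job done as asked, in the order asked, and still so for the second after the job is handed in, with the robot touching nothing.
It also fails if it takes over 72 s, if anything falls off the work surface, if the arm or the gripper's body presses on something with over 40 N, if the wrist force passes 120 N, or if a joint passes its speed limit or range.

## Robot

A 7-joint arm with a two-finger parallel gripper is mounted at the origin on the work surface. World frame = base frame: x ahead of the robot, y to its left, z up, the work surface at z = 0. Lengths are in m, angles in rad, forces in N, time in s.
With the tool pointing down it reaches from about 0.4 to 0.85 m from the base axis. Payload 10.4 kg.
Tool frame: the origin (TCP) lies at the very end of the fingers, on their centre line; the grasp point (between the pads) lies 19 mm behind it; z points along the fingers, y is the line along which they close (so a half turn about z gives the same grasp; the last joint's range is limited). The gripper opens to 87 mm and grips with 3 to 60 N. Pads are 19 mm wide; open, the fingers measure 117 mm over their backs; the gripper's body (75 mm by 190 mm) begins 51 mm behind the grasp point.
Start: joints at [1.192, 0.332, -0.065, 1.46, 0.022, 1.35, -0.088], TCP at [0.218, -0.586, 0.223] pointing down, gripper open.
Joint ranges: [-2.6, 2.6], [-0.5, 2.12], [-1.47, 1.34], [0.16, 2.42], [-1.27, 4.41], [0.06, 2.06], [-2.6, 2.6]. Speed limits (rad/s): [2.22, 2.22, 2.79, 2.79, 3.14, 3.14, 3.14].

## Interface

Orientations are given as a unit quaternion [x, y, z, w].
In Python, from bench import * gives the robot as it stands.
- The arm moves only by the tool carry_out, never from a script. Its argument "deltas" is a list of rows, each an object with "hand": the finger opening in mm, from 0 to 87; "dp": the shift along the tool's x, y, z each as a share of 250 mm, from -1 to 1, a list of three; "spin": the turn about the tool's z as a share of pi rad, from -1 to 1. In form: [{"hand": hand, "dp": [dx, dy, dz], "spin": spin}, ...]. A call has 1 to 20 rows; each row is the pose to reach, as a shift and turn from the pose commanded when the call began, along the tool's axes at that moment, turning the shorter way round; what a row does not reach only later rows make up. A row lasts 1/10 s, in which the tool goes at most 50 mm and 8.59 degrees, less where a joint would pass 70% of its speed; a pose out of reach is approached as far as the arm can. A call with a number of a shift or a turn outside -1 to 1 is refused whole. A call with a gripper value outside its range is refused whole. The fingers move at their own pace and stop on an object; "force" is the grip in N (left out, the last holds). Time passes only in rows, so rows that repeat a pose let the fingers close. It gives the time, the measured TCP pose, the force, the opening and the grip force at its end, in the units of the state.
- read_state(): the state, without advancing time (a new reading comes with each control period).
- camera(name): name is "side" or "top"; returns the picture (384x512x3 uint8, red, green, blue); there is no depth.
- get_calibration(name): a dict with "fx", "fy", "cx", "cy" (pixels), "k1" (the pictures are not rectified: a ray, as slopes to the right and down, at radius r is drawn at 1 + k1 r^2 times it, then the intrinsics apply), "R" (3x3) and "t" (3): a world point X has camera coordinates R X + t. Camera axes: x right, y down, z forward; pixel columns grow to the right and rows downward; lengths in m; the calibration is good to about 2 mm. A picture is of the moment at which its call begins. get_calibration takes no time and is no camera call.
- close_job(): hands the job in; it is judged then, once.
The state is a dict: "time": time; "joint_positions": joint angles; "joint_vel": joint speeds; "joint_torque": joint torques, N m; "ee_pos": TCP position; "eef_rot": TCP orientation; "ft_force": force on the tool from outside, world axes, zero at the start; "torque": the same for the moment, N m; "width": finger opening in m; "grip_force": force on a finger pad.
Only numpy, scipy, OpenCV 4.12 (cv2) and the standard library are available. Lean on these libraries where they do the work, as an engineer would, in place of code of your own. Each camera call takes 0.05 s, during which the arm holds its last target. There are 200 camera calls.

## Working session

There is one attempt and no reset: what is moved stays moved. The work goes in short steps, Python scripts to look and compute and a tool call to move; the robot and the scene stay as the last step left them, time stands still between calls to the robot, and variables do not carry over. Pictures are saved under pics/ and viewed, at most 10 in all, crops included, and the job is handed in when it is done.

Besides the shell and the picture viewer there is one more tool, called after "Emit:" as name(argument=value, ...) on one line, values as JSON. carry_out: Moves the arm, as the interface text tells. Its arguments: {"type":"object","properties":{"deltas":{"type":"array","items":{"type":"object","properties":{"hand":{"type":"number"},"dp":{"type":"array","items":{"type":"number","minimum":-1,"maximum":1}},"spin":{"type":"number","minimum":-1,"maximum":1}}}},"force":{"type":"number"}},"required":["deltas"]}

```bash
mkdir -p pics; ls
python3 - <<'E'
from bench import *
import cv2,numpy as np
for n in("side","top"):
    im=camera(n); cv2.imwrite(f"pics/{n}0.png",cv2.cvtColor(im,cv2.COLOR_RGB2BGR))
    c=get_calibration(n); print(n,{k:np.round(v,4).tolist() for k,v in c.items()})
s=read_state(); print({k:np.round(v,4).tolist() for k,v in s.items()})
E
```

```text
pics
side {'fx': 361.4946, 'fy': 361.4946, 'cx': 257.7332, 'cy': 191.3458, 'k1': -0.0094, 'R': [[-0.9999, -0.0081, -0.0061], [-0.0016, 0.7191, -0.695], [0.01, -0.6949, -0.719]], 't': [0.5763, 0.2232, 0.9102]}
top {'fx': 363.1727, 'fy': 363.1727, 'cx': 257.3077, 'cy': 186.5871, 'k1': -0.0825, 'R': [[0.0156, -0.9992, 0.0365], [-0.9992, -0.0169, -0.0355], [0.0361, -0.0359, -0.9987]], 't': [-0.1926, 0.5804, 1.0583]}
{'time': 0.1, 'joint_positions': [1.1924, 0.3328, -0.0647, 1.4609, 0.0216, 1.3499, -0.0885], 'joint_vel': [0.0015, 0.0005, -0.0015, -0.0019, 0.001, -0.0007, -0.0013], 'joint_torque': [0.0016, -62.4548, 0.0251, -39.0714, -0.0613, 0.0366, 0.0], 'ee_pos': [0.2176, -0.5855, 0.2218], 'eef_rot': [0.9842, 0.177, -0.0001, -0.0006], 'ft_force': [-0.8414, -0.6025, -0.7205], 'torque': [-0.0104, 0.0082, 0.0212], 'grip_force': 0.0, 'width': 0.0871}
```

View pics/side0.png

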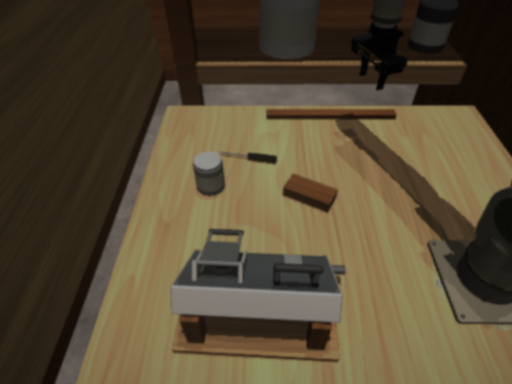

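View pics/top0.png

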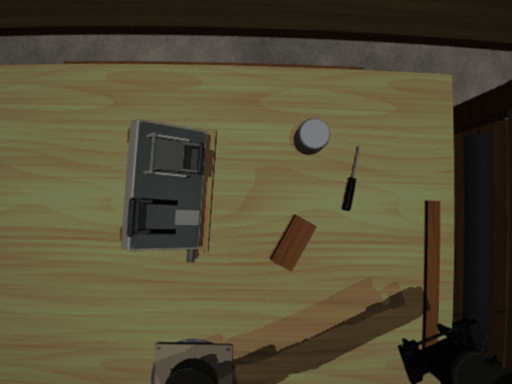

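The top view shows the box at cols 122–215, rows 120–252: guard in the upper half (bar about col 200, row 157), lever in the lower half (bar about col 133, row 215). The tin is at (312,135), the offcut at (293,243) and the screwdriver at (352,180). The side view shows the box from its high edge, with face corners near (175,290) and (340,292).

Run:
```python
import cv2,numpy as np
a=cv2.imread("pics/top0.png")[110:265,110:225]; b=cv2.imread("pics/side0.png")[220:330,165:355]
a=cv2.resize(a,None,fx=3.4,fy=3.4,interpolation=cv2.INTER_CUBIC);b=cv2.resize(b,None,fx=2.1,fy=2.1,interpolation=cv2.INTER_CUBIC)
o=np.zeros((600,800,3),np.uint8);o[:a.shape[0],:a.shape[1]]=a;o[:b.shape[0],395:395+b.shape[1]]=b
o=cv2.convertScaleAbs(o,alpha=1.6)
cv2.imwrite("pics/crop.png",o)
```

```text
(no output)
```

View pics/crop.png

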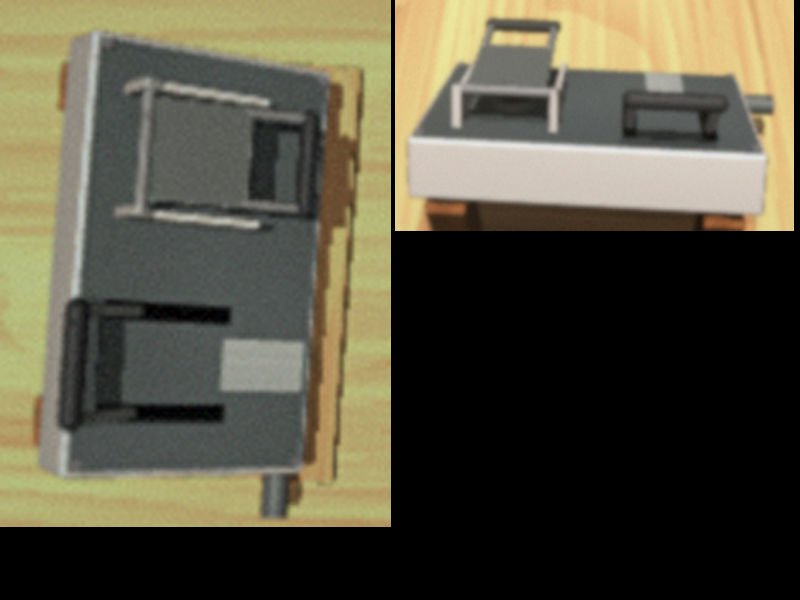

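The crop shows the face corners at about (100,33), (62,473), (328,72) and (302,470) in the top crop, and (410,138) and (765,153) in the side crop. The guard bar is at about (312,165) top and (523,25) side, and the lever bar is up at (76,362) top and (675,101) side.

```bash
cat > h.py <<'E'
from bench import *
import cv2,numpy as np
from scipy.spatial.transform import Rotation as Ro
from scipy.optimize import least_squares
def cam(n):
    c=get_calibration(n);return np.array([[c['fx'],0,c['cx']],[0,c['fy'],c['cy']],[0,0,1]]),np.array([c['k1'],0,0,0,0.]),np.array(c['R']),np.array(c['t'])
def ray(n,uv):
    K,d,R,t=cam(n);p=cv2.undistortPoints(np.array([[uv]],float),K,d)[0,0]
    v=R.T@np.array([*p,1]);return -R.T@t,v/np.linalg.norm(v)
def onz(n,uv,z):
    o,v=ray(n,uv);return o+v*(z-o[2])/v[2]
def tri(u,w):
    a,p=ray("top",u);b,q=ray("side",w)
    s=np.linalg.lstsq(np.c_[p,-q],b-a,rcond=None)[0]
    return (a+p*s[0]+b+q*s[1])/2,np.linalg.norm(a+p*s[0]-b-q*s[1])
def proj(n,X):
    K,d,R,t=cam(n);return cv2.projectPoints(np.atleast_2d(X).astype(float),cv2.Rodrigues(R)[0],t,K,d)[0][:,0]
def boxR(yaw): # yaw = direction of world rotation; x upslope horizontally along (cos,sin)
    c,s=np.cos(np.radians(35)),np.sin(np.radians(35))
    h=np.array([np.cos(yaw),np.sin(yaw),0]);x=c*h+[0,0,s];z=-s*h+[0,0,c]
    return np.c_[x,np.cross(z,x),z]
E
cat > m.py <<'E'
from h import *
T=lambda u:np.array(u)/3.4+110-.35
S=lambda u:(np.array(u)-[395,0])/2.1+[165,220]-.26
loc=np.array([[.1,-.165,0],[.1,.165,0],[-.1,-.165,0],[-.1,.165,0]])
tu=[T(u) for u in[(100,33),(62,473),(328,72),(302,470)]]; su=[S(u) for u in[(410,138),(765,153)]]
for u,z in zip(tu,[.1874,.1874,.0726,.0726]): print(np.round(onz("top",u,z),4))
for u in su: print('s',np.round(onz("side",u,.1874),4))
def f(p,full=0):
    X=np.array([p[0],p[1],p[3]])+loc@boxR(p[2]).T
    return np.r_[(proj("top",X)-tu).ravel(),(proj("side",X[:2])-su).ravel()]
r=least_squares(f,[.45,.2,1.5,.13],loss='soft_l1');print(r.x,np.round(r.fun,1))
r3=least_squares(lambda p:f([*p,.13]),r.x[:3],loss='soft_l1');print(r3.x,np.round(r3.fun,1))
x=r3.x;c=np.array([x[0],x[1],.13]);R=boxR(x[2])
for n,u,w in[("guardbar",(312,165),(523,25)),("leverbar",(76,362),(675,101))]:
    P,e=tri(T(u),S(w));print(n,P.round(4),e.round(4),'box',(R.T@(P-c)*1e3).round(1))
E
python3 m.py
```

```text
[0.7397 0.1203 0.1874]
[0.4188 0.1391 0.1874]
[ 0.7352 -0.0351  0.0726]
[ 0.4088 -0.0207  0.0726]
s [0.7397 0.1248 0.1874]
s [0.4165 0.1383 0.1874]
[0.57550534 0.0493188  1.52154696 0.12650286] [-0.6 -1.5  0.4  1.5  2.1 -0.1  1.5  0.6 -1.9  0.1  0.7  1.4]
[0.57552121 0.04988578 1.52446141] [-1.4 -1.8 -0.1  1.8  1.6 -0.4  1.3  0.7 -2.2 -0.3  1.2  0.5]
guardbar [ 0.6492 -0.0333  0.1519] 0.0002 box [-52.7 -77.5  63.6]
leverbar [0.5008 0.1154 0.237 ] 0.0021 box [112.2  77.7  52. ]
```

The box pose fits: centre (0.5755, 0.050, 0.13), up-slope heading 87.3°. The lever bar triangulates within 3 mm of where it should be, and the guard is at about 0.21 rad. With a vertical tool, the open guard would block the gripper body above the button, so I need a tool tilt. The rows give no tilt, so I'll move to free space and see how out-of-reach poses are approached.

Emit:
carry_out(deltas=[{"dp": [-0.86,-0.47,-0.31]},{"dp": [-0.86,-0.47,-0.31]},{"dp": [-0.86,-0.47,-0.31]},{"dp": [-0.86,-0.47,-0.31]},{"dp": [-0.86,-0.47,-0.31]},{"dp": [-0.86,-0.47,-0.31]},{"dp": [-0.86,-0.47,-0.31]}])

```text
schema error: expected keys hand, dp, spin
```

Run:
```python
from h import *
s=read_state();print(s['time'],np.round(s['joint_positions'],3),np.round(s['ee_pos'],4));print(Ro.from_quat(s['eef_rot']).as_matrix().round(3))
```

```text
0.1 [ 1.192  0.333 -0.065  1.461  0.022  1.35  -0.088] [ 0.2176 -0.5855  0.2218]
[[ 0.937  0.348 -0.001]
 [ 0.348 -0.937  0.001]
 [-0.    -0.001 -1.   ]]
```

Emit:
carry_out(deltas=[{"hand": 40,"dp": [-0.86,-0.47,-0.31],"spin": 0},{"hand": 40,"dp": [-0.86,-0.47,-0.31],"spin": 0},{"hand": 40,"dp": [-0.86,-0.47,-0.31],"spin": 0},{"hand": 40,"dp": [-0.86,-0.47,-0.31],"spin": 0},{"hand": 40,"dp": [-0.86,-0.47,-0.31],"spin": 0},{"hand": 40,"dp": [-0.86,-0.47,-0.31],"spin": 0},{"hand": 40,"dp": [-0.86,-0.47,-0.31],"spin": 0}])

```text
time: 0.8
ee_pos: [-0.0266, -0.5506, 0.3005]
eef_rot: [0.985, 0.175, -0.0, 0.0]
ft_force: [1.4, -0.2, -0.5]
width: 0.0425
grip_force: 0.0
```

```bash
cat > st.py <<'E'
from h import *
s=read_state();print(round(s['time'],2),np.round(s['joint_positions'],3),np.round(s['ee_pos'],4),'F',np.round(s['ft_force'],1),'w',round(s['width'],4),s['grip_force']);print(Ro.from_quat(s['eef_rot']).as_matrix().round(3))
E
python3 st.py
```

```text
0.8 [ 1.468  0.135  0.076  1.539 -0.01   1.466  0.326] [-0.0266 -0.5506  0.3005] F [ 1.4 -0.2 -0.5] w 0.0425 0.0
[[ 0.939  0.345 -0.   ]
 [ 0.345 -0.939 -0.001]
 [-0.     0.001 -1.   ]]
```

Emit:
carry_out(deltas=[{"hand": 40,"dp": [0.345,-0.939,0],"spin": 0},{"hand": 40,"dp": [0.345,-0.939,0],"spin": 0},{"hand": 40,"dp": [0.345,-0.939,0],"spin": 0},{"hand": 40,"dp": [0.345,-0.939,0],"spin": 0},{"hand": 40,"dp": [0.345,-0.939,0],"spin": 0},{"hand": 40,"dp": [0.345,-0.939,0],"spin": 0},{"hand": 40,"dp": [0.345,-0.939,0],"spin": 0}])

```text
time: 1.5
ee_pos: [-0.0246, -0.3003, 0.3002]
eef_rot: [0.984, 0.178, -0.0, 0.001]
ft_force: [-0.2, -0.9, -0.6]
width: 0.0402
grip_force: 0.0
```

```bash
python3 st.py
```

```text
1.5 [ 1.475 -0.446  0.017  2.039  0.008  1.547  0.278] [-0.0246 -0.3003  0.3002] F [-0.2 -0.9 -0.6] w 0.0402 0.0
[[ 0.937  0.351 -0.   ]
 [ 0.351 -0.937 -0.002]
 [-0.001  0.002 -1.   ]]
```

Emit:
carry_out(deltas=[{"hand": 40,"dp": [0.14,-0.375,0],"spin": 0},{"hand": 40,"dp": [0.14,-0.375,0],"spin": 0},{"hand": 40,"dp": [0.14,-0.375,0],"spin": 0},{"hand": 40,"dp": [0.14,-0.375,0],"spin": 0},{"hand": 40,"dp": [0.14,-0.375,0],"spin": 0}])

```text
time: 2.0
ee_pos: [-0.0155, -0.2344, 0.2565]
eef_rot: [0.984, 0.166, -0.02, -0.062]
ft_force: [3.9, -1.2, -0.7]
width: 0.0399
grip_force: 0.0
```

```bash
python3 st.py
```

```text
2.0 [ 1.789 -0.495 -0.272  2.154 -0.069  1.584  0.322] [-0.0155 -0.2344  0.2565] F [ 3.9 -1.2 -0.7] w 0.0399 0.0
[[ 0.944  0.324 -0.061]
 [ 0.329 -0.937  0.116]
 [-0.019 -0.129 -0.991]]
```

Emit:
carry_out(deltas=[{"hand": 40,"dp": [-0.14,0.375,0],"spin": 0},{"hand": 40,"dp": [-0.14,0.375,0],"spin": 0},{"hand": 40,"dp": [-0.14,0.375,0],"spin": 0},{"hand": 40,"dp": [-0.14,0.375,0],"spin": 0}])

```text
time: 2.4
ee_pos: [-0.0103, -0.3317, 0.2412]
eef_rot: [0.982, 0.177, -0.021, -0.067]
ft_force: [1.0, 1.1, 0.3]
width: 0.0399
grip_force: 0.0
```

```bash
python3 st.py
```

```text
2.4 [ 1.794 -0.228 -0.321  2.009 -0.016  1.479  0.274] [-0.0103 -0.3317  0.2412] F [1.  1.1 0.3] w 0.0399 0.0
[[ 0.936  0.345 -0.066]
 [ 0.351 -0.928  0.124]
 [-0.018 -0.139 -0.99 ]]
```

Over-reaching does tilt the tool, and the commanded pose keeps the tilt. I need the tip tilted toward +y, which is a natural outward over-reach on the robot's left, in free air. I'll go there by way of the front, high up, and turn the tool on the way to keep the last joint in range.

```bash
cat > plan.py <<'E'
from h import *
def plan(steps,pos=None,R=None):
    """steps: (world target, spin deg about tool z) -> dp, spin, rows; chained"""
    s=read_state()
    p=np.array(s['ee_pos']) if pos is None else np.array(pos); R=Ro.from_quat(s['eef_rot']).as_matrix() if R is None else R
    for t,sp in steps:
        d=np.array(t)-p;dp=R.T@d/.25
        print('->',np.round(t,3),'dp',dp.round(3).tolist(),'spin',round(sp/180,3),'rows>=',int(np.ceil(max(np.linalg.norm(d)/.05,abs(sp)/8.59)))+1)
        p=np.array(t);R=R@Ro.from_euler('z',sp,degrees=True).as_matrix()
    return R
E
python3 - <<'E'
from plan import *
R=plan([((.18,-.36,.42),0),((.38,-.25,.55),0),((.45,-.05,.60),-80),((.40,.17,.60),-77),((.22,.33,.60),0),((.03,.48,.60),0)])
print(R.round(3))
E
```

```text
-> [ 0.18 -0.36  0.42] dp [0.66, 0.268, -0.772] spin 0.0 rows>= 7
-> [ 0.38 -0.25  0.55] dp [0.894, -0.205, -0.513] spin 0.0 rows>= 7
-> [ 0.45 -0.05  0.6 ] dp [0.539, -0.674, -0.117] spin -0.444 rows>= 11
-> [0.4  0.17 0.6 ] dp [0.893, -0.034, 0.122] spin -0.428 rows>= 10
-> [0.22 0.33 0.6 ] dp [0.743, 0.6, 0.127] spin 0.0 rows>= 6
-> [0.03 0.48 0.6 ] dp [0.781, 0.558, 0.125] spin 0.0 rows>= 6
[[-0.997  0.048 -0.066]
 [ 0.04   0.991  0.124]
 [ 0.071  0.121 -0.99 ]]
```

Run:
```python
from plan import *
R=plan([((.18,-.36,.38),0),((.38,-.25,.45),0),((.45,-.05,.47),-80),((.40,.17,.47),-77),((.22,.33,.47),0),((.03,.48,.47),0)])
```

```text
-> [ 0.18 -0.36  0.38] dp [0.663, 0.29, -0.614] spin 0.0 rows>= 6
-> [ 0.38 -0.25  0.45] dp [0.898, -0.171, -0.275] spin 0.0 rows>= 6
-> [ 0.45 -0.05  0.47] dp [0.541, -0.657, 0.002] spin -0.444 rows>= 11
-> [0.4  0.17 0.47] dp [0.893, -0.034, 0.122] spin -0.428 rows>= 10
-> [0.22 0.33 0.47] dp [0.743, 0.6, 0.127] spin 0.0 rows>= 6
-> [0.03 0.48 0.47] dp [0.781, 0.558, 0.125] spin 0.0 rows>= 6
```

Emit:
carry_out(deltas=[{"hand": 40,"dp": [0.663,0.29,-0.614],"spin": 0},{"hand": 40,"dp": [0.663,0.29,-0.614],"spin": 0},{"hand": 40,"dp": [0.663,0.29,-0.614],"spin": 0},{"hand": 40,"dp": [0.663,0.29,-0.614],"spin": 0},{"hand": 40,"dp": [0.663,0.29,-0.614],"spin": 0},{"hand": 40,"dp": [0.663,0.29,-0.614],"spin": 0}])

```text
time: 3.0
ee_pos: [0.1839, -0.3584, 0.3842]
eef_rot: [0.981, 0.18, -0.022, -0.062]
ft_force: [0.4, 0.7, -1.2]
width: 0.0398
grip_force: 0.0
```

Emit:
carry_out(deltas=[{"hand": 40,"dp": [0.898,-0.171,-0.275],"spin": 0},{"hand": 40,"dp": [0.898,-0.171,-0.275],"spin": 0},{"hand": 40,"dp": [0.898,-0.171,-0.275],"spin": 0},{"hand": 40,"dp": [0.898,-0.171,-0.275],"spin": 0},{"hand": 40,"dp": [0.898,-0.171,-0.275],"spin": 0},{"hand": 40,"dp": [0.898,-0.171,-0.275],"spin": 0}])

```text
time: 3.6
ee_pos: [0.3828, -0.2449, 0.4513]
eef_rot: [0.981, 0.18, -0.022, -0.064]
ft_force: [0.6, 0.1, 1.3]
width: 0.0399
grip_force: 0.0
```

Emit:
carry_out(deltas=[{"hand": 40,"dp": [0.541,-0.657,0],"spin": -0.444},{"hand": 40,"dp": [0.541,-0.657,0],"spin": -0.444},{"hand": 40,"dp": [0.541,-0.657,0],"spin": -0.444},{"hand": 40,"dp": [0.541,-0.657,0],"spin": -0.444},{"hand": 40,"dp": [0.541,-0.657,0],"spin": -0.444},{"hand": 40,"dp": [0.541,-0.657,0],"spin": -0.444},{"hand": 40,"dp": [0.541,-0.657,0],"spin": -0.444},{"hand": 40,"dp": [0.541,-0.657,0],"spin": -0.444},{"hand": 40,"dp": [0.541,-0.657,0],"spin": -0.444},{"hand": 40,"dp": [0.541,-0.657,0],"spin": -0.444},{"hand": 40,"dp": [0.541,-0.657,0],"spin": -0.444}])

```text
time: 4.7
ee_pos: [0.4494, -0.0495, 0.4691]
eef_rot: [0.64, 0.766, 0.023, -0.064]
ft_force: [-0.4, 0.9, 0.0]
width: 0.0401
grip_force: 0.0
```

```bash
python3 st.py
```

```text
4.7 [ 1.179  0.105 -1.172  1.29  -0.022  1.88   0.179] [ 0.4494 -0.0495  0.4691] F [-0.4  0.9  0. ] w 0.0401 0.0
[[-0.174  0.982 -0.069]
 [ 0.976  0.181  0.118]
 [ 0.128 -0.046 -0.991]]
```

Emit:
carry_out(deltas=[{"hand": 40,"dp": [0.893,-0.034,0.122],"spin": -0.428},{"hand": 40,"dp": [0.893,-0.034,0.122],"spin": -0.428},{"hand": 40,"dp": [0.893,-0.034,0.122],"spin": -0.428},{"hand": 40,"dp": [0.893,-0.034,0.122],"spin": -0.428},{"hand": 40,"dp": [0.893,-0.034,0.122],"spin": -0.428},{"hand": 40,"dp": [0.893,-0.034,0.122],"spin": -0.428},{"hand": 40,"dp": [0.893,-0.034,0.122],"spin": -0.428},{"hand": 40,"dp": [0.893,-0.034,0.122],"spin": -0.428},{"hand": 40,"dp": [0.893,-0.034,0.122],"spin": -0.428},{"hand": 40,"dp": [0.893,-0.034,0.122],"spin": -0.428}])

```text
time: 5.7
ee_pos: [0.4004, 0.1708, 0.4682]
eef_rot: [0.023, 0.997, 0.058, -0.035]
ft_force: [0.3, -0.5, 0.1]
width: 0.0396
grip_force: 0.0
```

```bash
python3 st.py;  python3 - <<'E'
from plan import *
R=plan([((.22,.33,.47),0),((.03,.48,.47),0)])
E
```

```text
5.7 [ 0.977 -0.092 -1.235  1.374 -0.226  1.828  1.215] [0.4004 0.1708 0.4682] F [ 0.3 -0.5  0.1] w 0.0396 0.0
[[-0.996  0.05  -0.068]
 [ 0.042  0.992  0.118]
 [ 0.073  0.115 -0.991]]
-> [0.22 0.33 0.47] dp [0.746, 0.596, 0.117] spin 0.0 rows>= 6
-> [0.03 0.48 0.47] dp [0.782, 0.557, 0.122] spin 0.0 rows>= 6
```

Emit:
carry_out(deltas=[{"hand": 40,"dp": [0.746,0.596,0.117],"spin": 0},{"hand": 40,"dp": [0.746,0.596,0.117],"spin": 0},{"hand": 40,"dp": [0.746,0.596,0.117],"spin": 0},{"hand": 40,"dp": [0.746,0.596,0.117],"spin": 0},{"hand": 40,"dp": [0.746,0.596,0.117],"spin": 0},{"hand": 40,"dp": [0.746,0.596,0.117],"spin": 0}])

```text
time: 6.3
ee_pos: [0.2155, 0.3346, 0.4704]
eef_rot: [0.021, 0.998, 0.057, -0.034]
ft_force: [0.8, -0.3, -0.3]
width: 0.0401
grip_force: 0.0
```

Emit:
carry_out(deltas=[{"hand": 40,"dp": [0.782,0.557,0.122],"spin": 0},{"hand": 40,"dp": [0.782,0.557,0.122],"spin": 0},{"hand": 40,"dp": [0.782,0.557,0.122],"spin": 0},{"hand": 40,"dp": [0.782,0.557,0.122],"spin": 0},{"hand": 40,"dp": [0.782,0.557,0.122],"spin": 0},{"hand": 40,"dp": [0.782,0.557,0.122],"spin": 0},{"hand": 40,"dp": [0.782,0.557,0.122],"spin": 0}])

```text
time: 7.0
ee_pos: [0.0306, 0.4803, 0.4702]
eef_rot: [0.025, 0.997, 0.058, -0.035]
ft_force: [1.3, -0.5, -0.1]
width: 0.0402
grip_force: 0.0
```

```bash
python3 st.py;  python3 - <<'E'
from plan import *
R=plan([((.03,.58,.64),0)])
E
```

```text
7.0 [ 0.361 -0.48  -1.268  1.371 -0.603  1.818  0.455] [0.0306 0.4803 0.4702] F [ 1.3 -0.5 -0.1] w 0.0402 0.0
[[-0.996  0.054 -0.066]
 [ 0.046  0.992  0.118]
 [ 0.072  0.114 -0.991]]
-> [0.03 0.58 0.64] dp [0.07, 0.473, -0.626] spin 0.0 rows>= 5
```

Emit:
carry_out(deltas=[{"hand": 40,"dp": [0.07,0.473,-0.626],"spin": 0},{"hand": 40,"dp": [0.07,0.473,-0.626],"spin": 0},{"hand": 40,"dp": [0.07,0.473,-0.626],"spin": 0},{"hand": 40,"dp": [0.07,0.473,-0.626],"spin": 0},{"hand": 40,"dp": [0.07,0.473,-0.626],"spin": 0}])

```text
time: 7.5
ee_pos: [0.026, 0.5296, 0.6021]
eef_rot: [0.028, 0.995, 0.087, -0.029]
ft_force: [0.5, -0.3, -1.1]
width: 0.0403
grip_force: 0.0
```

```bash
python3 st.py;  python3 - <<'E'
from plan import *
R=plan([((.03,.72,.64),0)])
E
```

```text
7.5 [ 0.795 -0.498 -1.466  0.907 -0.776  2.058  0.382] [0.026  0.5296 0.6021] F [ 0.5 -0.3 -1.1] w 0.0403 0.0
[[-0.997  0.061 -0.054]
 [ 0.05   0.983  0.176]
 [ 0.063  0.173 -0.983]]
-> [0.03 0.72 0.64] dp [0.032, 0.776, -0.016] spin 0.0 rows>= 5
```

Emit:
carry_out(deltas=[{"hand": 40,"dp": [0.03,0.776,0],"spin": 0},{"hand": 40,"dp": [0.03,0.776,0],"spin": 0},{"hand": 40,"dp": [0.03,0.776,0],"spin": 0},{"hand": 40,"dp": [0.03,0.776,0],"spin": 0},{"hand": 40,"dp": [0.03,0.776,0],"spin": 0},{"hand": 40,"dp": [0.03,0.776,0],"spin": 0}])

```text
time: 8.1
ee_pos: [0.0168, 0.5389, 0.6162]
eef_rot: [0.025, 0.994, 0.104, -0.032]
ft_force: [-0.0, -0.5, -1.3]
width: 0.0402
grip_force: 0.0
```

```bash
python3 st.py
```

```text
8.1 [ 0.811 -0.499 -1.468  0.867 -0.813  2.058  0.36 ] [0.0168 0.5389 0.6162] F [-0.  -0.5 -1.3] w 0.0402 0.0
[[-0.997  0.056 -0.058]
 [ 0.043  0.977  0.208]
 [ 0.068  0.205 -0.976]]
```

```bash
cat > kin.py <<'E'
from h import *
import itertools
D=[([1.192,.333,-.065,1.461,.022,1.35,-.088],[.2176,-.5855,.2218],[.9842,.177,-.0001,-.0006]),
([1.789,-.495,-.272,2.154,-.069,1.584,.322],[-.0155,-.2344,.2565],[.984,.166,-.02,-.062]),
([.977,-.092,-1.235,1.374,-.226,1.828,1.215],[.4004,.1708,.4682],[.023,.997,.058,-.035]),
([.361,-.48,-1.268,1.371,-.603,1.818,.455],[.0306,.4803,.4702],[.025,.997,.058,-.035]),
([.811,-.499,-1.468,.867,-.813,2.058,.36],[.0168,.5389,.6162],[.025,.994,.104,-.032])]
def fk(q,sg,L,off=0):
    R=Ro.identity();p=np.zeros(3);seg={1:L[0],3:L[1],5:L[2],7:L[3]}
    for i in range(7):
        R=R*Ro.from_euler('z' if i%2==0 else 'y',sg[i]*q[i]+(off if i==6 else 0))
        if i==0:p=p+[0,0,L[0]]
        if i in(2,4,6):p=p+R.apply([0,0,L[i//2]])
    return p,R
if __name__=="__main__":
    best=[]
    for sg in itertools.product((1,-1),repeat=4):
        S=[sg[0],1,sg[1],1,sg[2],1,sg[3]]
        def f(v):
            r=[]
            for q,p,o in D:
                P,R=fk(q,S,v[:4],v[4]);r+=[*(P-p),*(.3*(R.inv()*Ro.from_quat(o)).as_rotvec())]
            return np.array(r)
        for o in(0,1.57,3.14,-1.57):
            r=least_squares(f,[.3,.45,.49,.3,o]);best.append((r.cost,S,r.x.round(4).tolist()))
    for b in sorted(best,key=lambda b:b[0])[:3]:print(b)
E
python3 kin.py
```

```text
(np.float64(0.0028932844376332685), [-1, 1, -1, 1, -1, 1, -1], [0.2061, 0.4339, 0.4763, 0.2782, 1.571])
(np.float64(0.002893284437633269), [-1, 1, -1, 1, -1, 1, -1], [0.2061, 0.4339, 0.4763, 0.2782, 1.571])
(np.float64(0.0028932844376332732), [-1, 1, -1, 1, -1, 1, -1], [0.2061, 0.4339, 0.4763, 0.2782, 1.571])
```

```bash
cat > kin2.py <<'E'
from kin import *
S=[-1,1,-1,1,-1,1,-1]
def FK(q,v):
    # v: L0..L3, x-offsets after joints 1..7 chain (elbow in/out, wrist)
    R=Ro.identity();p=np.zeros(3)
    offs=[(v[4],v[0]),(0,0),(v[5],v[1]),(v[6],0),(v[7],v[2]),(v[8],0),(0,v[3])]
    for i in range(7):
        R=R*Ro.from_euler('z' if i%2==0 else 'y',S[i]*q[i]+(np.pi/2 if i==6 else 0))
        p=p+R.apply([offs[i][0],0,offs[i][1]])
    return p,R
def fit():
    def f(v):
        r=[]
        for q,p,o in D:
            P,R=FK(q,v);r+=[*(P-p)]
        return np.r_[r,.01*(v-[.2,.434,.476,.278,0,0,0,0,0])]
    r=least_squares(f,[.2,.434,.476,.278,0,0,0,0,0]);return r.x,f(r.x)[:15]
if __name__=="__main__":
    v,e=fit();print(v.round(4),e.round(4))
    for q,p,o in D: print((FK(q,v)[1].inv()*Ro.from_quat(o)).magnitude())
E
python3 kin2.py
```

```text
[ 0.538   0.4297  0.5173  0.5617  0.0821 -0.0119 -0.0507  0.1036  0.0796] [ 0.0362  0.0162 -0.0011  0.0112 -0.0013  0.0005 -0.0108 -0.0085  0.0084
  0.0082  0.0038 -0.0091 -0.0013  0.005   0.0011]
0.0013531896582896297
0.0009069757464446918
0.0008039936532236484
0.0010950648847602
0.0007872596321688454
```

```bash
cat > kin2.py <<'E'
from kin import *
S=[-1,1,-1,1,-1,1,-1]
D+= [([1.468,.135,.076,1.539,-.01,1.466,.326],[-.0266,-.5506,.3005],0),([1.475,-.446,.017,2.039,.008,1.547,.278],[-.0246,-.3003,.3002],0),
([1.794,-.228,-.321,2.009,-.016,1.479,.274],[-.0103,-.3317,.2412],0),([1.179,.105,-1.172,1.29,-.022,1.88,.179],[.4494,-.0495,.4691],0),
([.795,-.498,-1.466,.907,-.776,2.058,.382],[.026,.5296,.6021],0)]
def frames(q):
    R=Ro.identity();out=[]
    for i in range(7):
        R=R*Ro.from_euler('z' if i%2==0 else 'y',S[i]*q[i]+(np.pi/2 if i==6 else 0));out.append(R.as_matrix())
    return out
def rowsA(q): return np.hstack([np.eye(3)]+frames(q))
A=np.vstack([rowsA(q) for q,_,_ in D]);b=np.hstack([p for _,p,_ in D])
pr=np.zeros(24);pr[2]=.2;pr[3+2*3+2]=.434;pr[3+4*3+2]=.476;pr[-1]=.278
lam=.01
V=pr+np.linalg.solve(A.T@A+lam**2*np.eye(24),A.T@(b-A@pr))
def FK(q): return rowsA(q)@V,frames(q)[6]
if __name__=="__main__":
    print(V.reshape(8,3).round(3));print((A@V-b).reshape(-1,3).round(4))
E
python3 kin2.py
```

```text
[[ 0.    -0.     0.23 ]
 [-0.001 -0.011  0.03 ]
 [ 0.001 -0.011  0.007]
 [-0.001 -0.012  0.441]
 [-0.001 -0.012  0.007]
 [-0.001 -0.001  0.483]
 [-0.001 -0.001  0.038]
 [ 0.     0.     0.316]]
[[ 0.0002  0.     -0.0002]
 [-0.0001 -0.0002  0.0003]
 [-0.      0.0001 -0.0001]
 [-0.     -0.0001 -0.    ]
 [ 0.      0.      0.0001]
 [ 0.      0.      0.0003]
 [-0.0001  0.0001 -0.0002]
 [-0.      0.     -0.0002]
 [ 0.     -0.      0.    ]
 [-0.      0.     -0.0001]]
```

```bash
cat > ik.py <<'E'
from kin2 import *
lo=np.array([-2.6,-.5,-1.47,.16,-1.27,.06,-2.6])+.002;hi=np.array([2.6,2.12,1.34,2.42,4.41,2.06,2.6])-.002
def res(q,p,R,w):
    P,Q=FK(q);return np.r_[P-p,w*Ro.from_matrix(Q.T@R).as_rotvec()]
def ik(q,p,R,w=.3,reg=1e-3):
    q=np.clip(q,lo+1e-6,hi-1e-6)
    r=least_squares(lambda x:np.r_[res(x,p,R,w),reg*(x-q)],q,bounds=(lo,hi));return r.x
bc=np.array([.5755,.05,.13]);yaw=1.5245;B=boxR(yaw)
def W(x,y,z): return bc+B@np.array([x,y,z])/1e3
# desired tool: z=-box z, y=+box x (up-slope), x = y x z
Rt=np.c_[np.cross(B[:,0],-B[:,2]),B[:,0],-B[:,2]]
E
python3 - <<'E'
from ik import *
print(Rt.round(3))
rng=np.random.default_rng(0)
q0=np.array(read_state()['joint_positions'])
for name,t in[("btn",W(5,-78,60)),("bar",W(-50,-78,60)),("open",W(77,-78,158)),("lever",W(-38,78,60)),("leverup",W(113,78,60))]:
    sol=[]
    for k in range(25):
        q=ik(rng.uniform(lo,hi),t,Rt,reg=0)
        if np.linalg.norm(res(q,t,Rt,.3))<1e-4: sol.append(q)
    print(name,t.round(3),len(sol)); 
    for q in sorted(sol,key=lambda q:-np.min(np.minimum(q-lo,hi-q)))[:3]:print('  ',q.round(2))
# calibrate overreach weights
qa=np.array([.361,-.48,-1.268,1.371,-.603,1.818,.455]);pa,Ra=FK(qa)
for w in(.1,.3,1):
  q=ik(qa,[.03,.58,.64],Ra,w);print(w,q.round(3),FK(q)[0].round(3),FK(q)[1][:,2].round(3))
E
```

```text
[[-0.999  0.038  0.027]
 [ 0.046  0.818  0.573]
 [ 0.     0.574 -0.819]]
btn [0.652 0.016 0.182] 13
   [ 0.35  0.5  -0.19  1.45 -0.53  1.33  1.87]
   [ 0.23  0.5  -0.02  1.46 -0.61  1.35  1.92]
   [ 0.18  0.49  0.04  1.46 -0.64  1.36  1.94]
bar [ 0.65  -0.029  0.15 ] 15
   [ 0.67  0.62 -0.57  1.42 -0.3   1.28  1.81]
   [ 0.62  0.6  -0.49  1.43 -0.35  1.29  1.84]
   [ 0.43  0.56 -0.22  1.44 -0.5   1.32  1.93]
open [0.652 0.019 0.304] 13
   [ 0.75  0.54 -0.82  1.27 -0.22  1.46  1.56]
   [ 0.79  0.57 -0.9   1.27 -0.18  1.46  1.53]
   [ 0.52  0.46 -0.45  1.28 -0.42  1.49  1.68]
lever [ 0.495 -0.012  0.157] 13
   [ 0.35  0.24 -0.03  1.86 -0.6   1.29  2.1 ]
   [ 1.19  0.42 -1.02  1.82 -0.26  1.2   1.83]
   [ 0.01  0.24  0.36  1.88 -0.68  1.33  2.16]
leverup [0.5   0.112 0.244] 11
   [ 0.48  0.11 -0.42  1.82 -0.59  1.29  1.79]
   [ 0.48  0.11 -0.41  1.82 -0.59  1.29  1.79]
   [-0.35  0.08  0.46  1.87 -0.67  1.32  1.85]
0.1 [ 0.858 -0.498 -1.468  0.832 -0.878  1.977  0.35 ] [0.029 0.574 0.638] [-0.047  0.322 -0.946]
0.3 [ 0.855 -0.498 -1.468  0.835 -0.849  2.049  0.363] [0.027 0.548 0.63 ] [-0.055  0.247 -0.968]
1 [ 0.768 -0.498 -1.468  0.935 -0.753  2.058  0.386] [0.022 0.524 0.591] [-0.058  0.151 -0.987]
```

Run:
```python
from ik import *
q0=np.array(read_state()['joint_positions']);p0,R0=FK(q0);zt=Rt[:,2]
print(np.degrees(np.arccos(R0[:,2]@zt)))
for w in(.5,.8):
  best=[]
  for u in Ro.random(60,random_state=1).apply([0,0,1]):
    q=q0
    for k in range(3):
        p,R=FK(q);q=ik(q,p+.05*u,R,w)
    p,R=FK(q);best.append((np.degrees(np.arccos(R[:,2]@zt)),u.round(2),p.round(3),R[:,2].round(3),np.abs(q-q0).max().round(2)))
  for b in sorted(best,key=lambda b:b[0])[:4]:print(w,*b)
```

```text
23.435594335537818
0.5 15.453767576156078 [0.3  0.09 0.95] [0.052 0.526 0.693] [-0.016  0.337 -0.941] 0.14
0.5 15.509324050557106 [0.49 0.43 0.76] [0.079 0.562 0.674] [-0.017  0.336 -0.942] 0.24
0.5 15.642236626314519 [0.26 0.96 0.07] [0.045 0.591 0.6  ] [-0.043  0.339 -0.94 ] 0.19
0.5 15.71350326132001 [0.37 0.04 0.93] [0.062 0.518 0.692] [-0.015  0.333 -0.943] 0.12
0.8 18.94502725934091 [0.49 0.43 0.76] [0.074 0.55  0.646] [-0.033  0.281 -0.959] 0.17
0.8 19.006503090058686 [0.3  0.09 0.95] [0.048 0.512 0.666] [-0.034  0.28  -0.959] 0.09
0.8 19.160487251523158 [0.37 0.04 0.93] [0.057 0.505 0.666] [-0.034  0.278 -0.96 ] 0.1
0.8 19.388937620245052 [-0.35  0.08  0.93] [-0.042  0.513  0.671] [-0.045  0.276 -0.96 ] 0.18
```

Emit:
carry_out(deltas=[{"hand": 40,"dp": [-0.33,0.49,-0.8],"spin": 0}])

```text
time: 8.2
ee_pos: [0.0317, 0.5437, 0.6331]
eef_rot: [0.025, 0.992, 0.122, -0.026]
ft_force: [0.3, 0.9, -0.3]
width: 0.0399
grip_force: 0.0
```

Emit:
carry_out(deltas=[{"hand": 40,"dp": [-0.33,0.49,-0.8],"spin": 0}])

```text
time: 8.3
ee_pos: [0.0492, 0.5464, 0.6523]
eef_rot: [0.027, 0.989, 0.141, -0.02]
ft_force: [-0.1, 0.1, 0.5]
width: 0.0404
grip_force: 0.0
```

Emit:
carry_out(deltas=[{"hand": 40,"dp": [-0.33,0.49,-0.8],"spin": 0}])

```text
time: 8.4
ee_pos: [0.0649, 0.5481, 0.6709]
eef_rot: [0.028, 0.987, 0.16, -0.014]
ft_force: [-0.3, -0.7, 0.3]
width: 0.04
grip_force: 0.0
```

Emit:
carry_out(deltas=[{"hand": 40,"dp": [-0.33,0.49,-0.8],"spin": 0}])

```text
time: 8.5
ee_pos: [0.0793, 0.5488, 0.6896]
eef_rot: [0.03, 0.983, 0.178, -0.007]
ft_force: [-0.7, 0.4, 1.1]
width: 0.0398
grip_force: 0.0
```

```bash
cat > dirn.py <<'E'
from ik import *
q0=np.array(read_state()['joint_positions']);p0,R0=FK(q0);zt=Rt[:,2]
print(q0.round(3),p0.round(3),R0[:,2].round(3),'off deg',np.degrees(np.arccos(R0[:,2]@zt)))
best=[]
for u in Ro.random(80,random_state=1).apply([0,0,1]):
    q=q0
    for k in range(3):
        p,R=FK(q);q=ik(q,p+.05*u,R,.7)
    p,R=FK(q);best.append((np.degrees(np.arccos(R[:,2]@zt)).round(2),'dp',(R0.T@u*.95).round(2),u.round(2),p.round(3),R[:,2].round(3)))
for b in sorted(best,key=lambda b:b[0])[:3]:print(*b)
E
python3 dirn.py
```

```text
[ 1.029 -0.469 -1.468  0.696 -0.929  2.058  0.404] [0.079 0.549 0.689] [-0.004  0.351 -0.936] off deg 14.49964365301377
9.21 dp [-0.26  0.41 -0.82] [0.3  0.09 0.95] [0.107 0.534 0.74 ] [ 0.032  0.434 -0.9  ]
9.32 dp [-0.42  0.66 -0.53] [0.49 0.43 0.76] [0.133 0.573 0.723] [ 0.031  0.433 -0.901]
9.36 dp [-0.32  0.36 -0.82] [0.37 0.04 0.93] [0.117 0.527 0.739] [ 0.032  0.432 -0.901]
```

Emit:
carry_out(deltas=[{"hand": 40,"dp": [-0.26,0.45,-0.82],"spin": 0}])

```text
time: 8.6
ee_pos: [0.0898, 0.5465, 0.7094]
eef_rot: [0.031, 0.98, 0.197, -0.001]
ft_force: [-0.0, 0.1, -0.0]
width: 0.0399
grip_force: 0.0
```

Emit:
carry_out(deltas=[{"hand": 40,"dp": [-0.26,0.45,-0.82],"spin": 0}])

```text
time: 8.7
ee_pos: [0.0992, 0.5429, 0.7296]
eef_rot: [0.032, 0.976, 0.215, 0.006]
ft_force: [0.7, 0.1, 0.1]
width: 0.0398
grip_force: 0.0
```

Emit:
carry_out(deltas=[{"hand": 40,"dp": [-0.26,0.45,-0.82],"spin": 0}])

```text
time: 8.8
ee_pos: [0.1079, 0.5382, 0.7496]
eef_rot: [0.033, 0.972, 0.233, 0.012]
ft_force: [-0.1, 0.0, -0.4]
width: 0.04
grip_force: 0.0
```

```bash
python3 dirn.py
```

```text
[ 1.154 -0.425 -1.468  0.571 -1.009  2.058  0.398] [0.108 0.539 0.749] [ 0.04   0.452 -0.891] off deg 8.130258031316272
3.96 dp [ 0.33  0.45 -0.77] [-0.35  0.08  0.93] [0.046 0.529 0.802] [ 0.063  0.523 -0.85 ]
4.05 dp [-0.29  0.5  -0.75] [0.3  0.09 0.95] [0.135 0.531 0.796] [ 0.077  0.53  -0.845]
4.17 dp [-0.35  0.45 -0.76] [0.37 0.04 0.93] [0.145 0.524 0.795] [ 0.077  0.528 -0.846]
```

Emit:
carry_out(deltas=[{"hand": 40,"dp": [0.5,0.45,-0.7],"spin": 0}])

```text
time: 8.9
ee_pos: [0.0831, 0.5372, 0.7696]
eef_rot: [0.038, 0.968, 0.247, 0.016]
ft_force: [-0.3, 0.1, 0.5]
width: 0.0401
grip_force: 0.0
```

Emit:
carry_out(deltas=[{"hand": 40,"dp": [0.5,0.45,-0.7],"spin": 0}])

```text
time: 9.0
ee_pos: [0.051, 0.5382, 0.7883]
eef_rot: [0.036, 0.964, 0.262, 0.02]
ft_force: [-1.1, 0.8, 0.2]
width: 0.0403
grip_force: 0.0
```

Emit:
carry_out(deltas=[{"hand": 40,"dp": [0.5,0.45,-0.7],"spin": 0}])

```text
time: 9.1
ee_pos: [0.0221, 0.5371, 0.8059]
eef_rot: [0.035, 0.96, 0.277, 0.023]
ft_force: [-0.2, -0.6, -0.2]
width: 0.0401
grip_force: 0.0
```

Emit:
carry_out(deltas=[{"hand": 40,"dp": [0.5,0.45,-0.7],"spin": 0}])

```text
time: 9.2
ee_pos: [-0.0052, 0.5346, 0.8225]
eef_rot: [0.035, 0.955, 0.292, 0.024]
ft_force: [-0.7, 1.5, -0.2]
width: 0.0399
grip_force: 0.0
```

```bash
python3 dirn.py
python3 - <<'E'
from ik import *
R=Ro.from_quat(read_state()['eef_rot']).as_matrix();print((B.T@R).round(3))
# spin about z to align tool y with box x (project)
yb=R.T@B[:,0];print('spin deg',np.degrees(np.arctan2(-yb[0],yb[1])))
E
```

```text
[ 1.046 -0.39  -1.468  0.354 -1.036  2.058  0.139] [-0.005  0.535  0.822] [ 0.067  0.557 -0.828] off deg 2.525194555411261
2.0 dp [0.63 0.4  0.59] [-0.59  0.75 -0.3 ] [-0.087  0.62   0.767] [ 0.061  0.574 -0.816]
2.01 dp [0.7  0.35 0.54] [-0.67  0.68 -0.29] [-0.099  0.615  0.77 ] [ 0.062  0.572 -0.818]
2.14 dp [0.3  0.47 0.77] [-0.23  0.88 -0.41] [-0.036  0.638  0.75 ] [ 0.064  0.576 -0.815]
[[ 0.013  1.    -0.016]
 [ 0.999 -0.014 -0.041]
 [-0.041 -0.016 -0.999]]
spin deg -0.7426375927988825
```

```bash
cat > path.py <<'E'
from ik import *
from plan import plan
def sim(wps,q=None,R=None):
    q=np.array(read_state()['joint_positions']) if q is None else q
    p,R0=FK(q);R=R0 if R is None else R
    for t in wps:
        t=np.array(t);n=max(1,int(np.ceil(np.linalg.norm(t-p)/.05)));a=p
        for k in range(n):
            q=ik(q,a+(t-a)*(k+1)/n,R,.7,reg=3e-3)
        p=t;print(np.round(t,3),'err',np.round(np.linalg.norm(res(q,t,R,1)),4),q.round(2))
    return q
E
python3 - <<'E'
from path import *
w=[(.1,.47,.70),(.25,.35,.60),(.40,.2,.5),(.52,.02,.42),W(-51,-78,130),W(-51,-78,49)]
sim(w);plan([(x,0) for x in w])
E
```

```text
[0.1  0.47 0.7 ] err 0.0 [ 0.38 -0.5  -0.81  1.13 -0.89  1.83  0.59]
[0.25 0.35 0.6 ] err 0.0 [ 0.33 -0.45 -0.56  1.47 -0.81  1.74  1.01]
[0.4 0.2 0.5] err 0.0 [ 0.4  -0.23 -0.4   1.59 -0.68  1.66  1.4 ]
[0.52 0.02 0.42] err 0.0 [ 0.5   0.09 -0.26  1.47 -0.57  1.65  1.71]
[ 0.648 -0.07   0.207] err 0.0 [ 0.49  0.51 -0.22  1.39 -0.49  1.39  1.91]
[ 0.65  -0.023  0.141] err 0.0 [ 0.45  0.53 -0.25  1.49 -0.5   1.24  1.92]
-> [0.1  0.47 0.7 ] dp [-0.427, -0.466, 0.29] spin 0.0 rows>= 5
-> [0.25 0.35 0.6 ] dp [-0.626, -0.59, 0.104] spin 0.0 rows>= 6
-> [0.4 0.2 0.5] dp [-0.636, -0.689, 0.037] spin 0.0 rows>= 6
-> [0.52 0.02 0.42] dp [-0.528, -0.75, -0.104] spin 0.0 rows>= 6
-> [ 0.648 -0.07   0.207] dp [-0.517, -0.747, 0.538] spin 0.0 rows>= 7
-> [ 0.65  -0.023  0.141] dp [0.013, 0.005, 0.324] spin 0.0 rows>= 3
```

Emit:
carry_out(deltas=[{"hand": 40,"dp": [-0.427,-0.466,0.29],"spin": 0},{"hand": 40,"dp": [-0.427,-0.466,0.29],"spin": 0},{"hand": 40,"dp": [-0.427,-0.466,0.29],"spin": 0},{"hand": 40,"dp": [-0.427,-0.466,0.29],"spin": 0},{"hand": 40,"dp": [-0.427,-0.466,0.29],"spin": 0},{"hand": 40,"dp": [-0.427,-0.466,0.29],"spin": 0},{"hand": 40,"dp": [-0.427,-0.466,0.29],"spin": 0},{"hand": 40,"dp": [-0.427,-0.466,0.29],"spin": 0}])

```text
time: 10.0
ee_pos: [0.1004, 0.4704, 0.6996]
eef_rot: [0.034, 0.956, 0.292, 0.024]
ft_force: [-1.0, -0.1, -0.3]
width: 0.0403
grip_force: 0.0
```

Emit:
carry_out(deltas=[{"hand": 40,"dp": [-0.626,-0.59,0.104],"spin": 0},{"hand": 40,"dp": [-0.626,-0.59,0.104],"spin": 0},{"hand": 40,"dp": [-0.626,-0.59,0.104],"spin": 0},{"hand": 40,"dp": [-0.626,-0.59,0.104],"spin": 0},{"hand": 40,"dp": [-0.626,-0.59,0.104],"spin": 0},{"hand": 40,"dp": [-0.626,-0.59,0.104],"spin": 0},{"hand": 40,"dp": [-0.626,-0.59,0.104],"spin": 0}])

```text
time: 10.7
ee_pos: [0.2505, 0.3511, 0.6009]
eef_rot: [0.034, 0.955, 0.292, 0.025]
ft_force: [-0.6, 0.4, -0.1]
width: 0.0398
grip_force: 0.0
```

Emit:
carry_out(deltas=[{"hand": 40,"dp": [-0.636,-0.689,0.037],"spin": 0},{"hand": 40,"dp": [-0.636,-0.689,0.037],"spin": 0},{"hand": 40,"dp": [-0.636,-0.689,0.037],"spin": 0},{"hand": 40,"dp": [-0.636,-0.689,0.037],"spin": 0},{"hand": 40,"dp": [-0.636,-0.689,0.037],"spin": 0},{"hand": 40,"dp": [-0.636,-0.689,0.037],"spin": 0},{"hand": 40,"dp": [-0.636,-0.689,0.037],"spin": 0}])

```text
time: 11.4
ee_pos: [0.4012, 0.2009, 0.501]
eef_rot: [0.034, 0.955, 0.292, 0.025]
ft_force: [-0.3, 0.7, 1.1]
width: 0.0398
grip_force: 0.0
```

```bash
python3 st.py
python3 - <<'E'
from path import *
w=[(.52,.02,.42),W(-51,-78,130)]
sim(w);plan([(x,0) for x in w])
E
```

```text
11.4 [ 0.208 -0.227 -0.264  1.593 -0.645  1.634  1.36 ] [0.4012 0.2009 0.501 ] F [-0.3  0.7  1.1] w 0.0398 0.0
[[-0.996  0.051  0.067]
 [ 0.08   0.827  0.556]
 [-0.028  0.56  -0.828]]
[0.52 0.02 0.42] err 0.0 [ 0.34  0.08 -0.09  1.47 -0.58  1.65  1.72]
[ 0.648 -0.07   0.207] err 0.0 [ 0.38  0.5  -0.06  1.39 -0.56  1.42  1.96]
-> [0.52 0.02 0.42] dp [-0.522, -0.756, -0.102] spin 0.0 rows>= 6
-> [ 0.648 -0.07   0.207] dp [-0.515, -0.748, 0.539] spin 0.0 rows>= 7
```

Emit:
carry_out(deltas=[{"hand": 40,"dp": [-0.522,-0.756,-0.102],"spin": 0},{"hand": 40,"dp": [-0.522,-0.756,-0.102],"spin": 0},{"hand": 40,"dp": [-0.522,-0.756,-0.102],"spin": 0},{"hand": 40,"dp": [-0.522,-0.756,-0.102],"spin": 0},{"hand": 40,"dp": [-0.522,-0.756,-0.102],"spin": 0},{"hand": 40,"dp": [-0.522,-0.756,-0.102],"spin": 0},{"hand": 40,"dp": [-0.522,-0.756,-0.102],"spin": 0}])

```text
time: 12.1
ee_pos: [0.52, 0.0202, 0.4201]
eef_rot: [0.034, 0.955, 0.292, 0.025]
ft_force: [0.0, 1.1, 0.5]
width: 0.0399
grip_force: 0.0
```

Emit:
carry_out(deltas=[{"hand": 40,"dp": [-0.515,-0.748,0.539],"spin": 0},{"hand": 40,"dp": [-0.515,-0.748,0.539],"spin": 0},{"hand": 40,"dp": [-0.515,-0.748,0.539],"spin": 0},{"hand": 40,"dp": [-0.515,-0.748,0.539],"spin": 0},{"hand": 40,"dp": [-0.515,-0.748,0.539],"spin": 0},{"hand": 40,"dp": [-0.515,-0.748,0.539],"spin": 0},{"hand": 40,"dp": [-0.515,-0.748,0.539],"spin": 0},{"hand": 40,"dp": [-0.515,-0.748,0.539],"spin": 0}])

```text
time: 12.9
ee_pos: [0.6479, -0.0698, 0.2087]
eef_rot: [0.033, 0.955, 0.292, 0.026]
ft_force: [0.1, 1.4, 1.3]
width: 0.0402
grip_force: 0.0
```

```bash
python3 st.py
python3 - <<'E'
from path import *
w=[W(-51,-78,47)]
sim(w);plan([(x,0) for x in w])
o=[]
for n,(a,b,c,d) in {"top":(90,280,90,300),"side":(170,330,150,360)}.items():
    im=cv2.cvtColor(camera(n),cv2.COLOR_RGB2BGR)[a:b,c:d]; o.append(cv2.resize(im,(400,int(400*im.shape[0]/im.shape[1]))))
h=max(x.shape[0] for x in o);o=[np.vstack([x,np.zeros((h-x.shape[0],400,3),np.uint8)]) for x in o]
cv2.imwrite("pics/pre.png",cv2.convertScaleAbs(np.hstack(o),alpha=1.5))
E
```

```text
12.9 [ 0.363  0.491 -0.039  1.398 -0.57   1.417  1.966] [ 0.6479 -0.0698  0.2087] F [0.1 1.4 1.3] w 0.0402 0.0
[[-0.996  0.049  0.069]
 [ 0.079  0.827  0.556]
 [-0.03   0.56  -0.828]]
[ 0.65  -0.022  0.139] err 0.0 [ 0.32  0.52 -0.07  1.51 -0.59  1.26  1.98]
-> [ 0.65  -0.022  0.139] dp [0.014, 0.002, 0.337] spin 0.0 rows>= 3
```

View pics/pre.png

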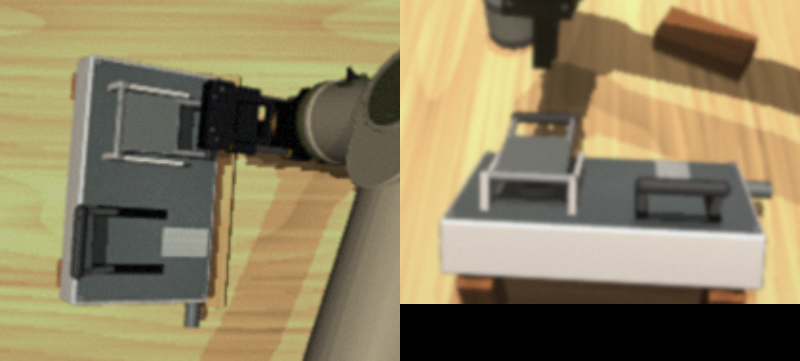

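The gripper hangs tilted over the guard bar, centred on it (side crop: fingers near col 543, bar centre near 545), with the bystanders clear. I'll descend and pinch.

Emit:
carry_out(deltas=[{"hand": 40,"dp": [0.007,0,0.16],"spin": 0},{"hand": 40,"dp": [0.01,0,0.25],"spin": 0},{"hand": 40,"dp": [0.014,0.002,0.337],"spin": 0},{"hand": 40,"dp": [0.014,0.002,0.337],"spin": 0}])

```text
time: 13.4
ee_pos: [0.6484, -0.0208, 0.136]
eef_rot: [0.033, 0.955, 0.293, 0.023]
ft_force: [0.3, 1.1, -0.4]
width: 0.0398
grip_force: 0.0
```

Emit:
carry_out(deltas=[{"hand": 5,"dp": [0,0,0],"spin": 0},{"hand": 5,"dp": [0,0,0],"spin": 0},{"hand": 5,"dp": [0,0,0],"spin": 0},{"hand": 5,"dp": [0,0,0],"spin": 0},{"hand": 5,"dp": [0,0,0],"spin": 0}], force=15)

```text
time: 13.9
ee_pos: [0.6505, -0.0189, 0.1391]
eef_rot: [0.032, 0.955, 0.295, 0.025]
ft_force: [2.4, 14.4, 5.4]
width: 0.0131
grip_force: 15.0
```

```bash
python3 st.py
python3 - <<'E'
from path import *
s=read_state();p=np.array(s['ee_pos']);R=Ro.from_quat(s['eef_rot']).as_matrix()
print('tcp box',(B.T@(p-bc)*1e3).round(1))
E
```

```text
13.9 [ 0.316  0.522 -0.07   1.508 -0.591  1.261  1.984] [ 0.6505 -0.0189  0.1391] F [ 2.4 14.4  5.4] w 0.0131 14.997273981571198
[[-0.997  0.047  0.067]
 [ 0.076  0.824  0.561]
 [-0.029  0.565 -0.825]]
tcp box [-48.3 -78.1  45. ]
```

```bash
cat > arc.py <<'E'
from path import *
import json
def arc(a0,a1,n,r,sgn,pre=(0,0,0),extra=()):
    """guard: bar=(-cos,sin); prints dp rows relative to commanded pose"""
    R=Ro.from_quat(read_state()['eef_rot']).as_matrix();M=R.T@B
    f=lambda a:r*np.array([-np.cos(a),0,np.sin(a)]) if sgn=='g' else r*np.array([np.sin(.855-a),0,np.cos(.855-a)])
    for a in np.linspace(a0,a1,n+1)[1:]:
        print((M@(f(a)-f(a0)+np.array(pre)/1e3)/.25).round(3).tolist(),end=',')
    print()
E
python3 -c "
from arc import *
arc(.215,1.67,14,.120,'g',pre=(2.5,0,0))"
```

```text
[-0.002, 0.023, -0.048],[-0.004, 0.04, -0.095],[-0.005, 0.063, -0.14],[-0.007, 0.089, -0.182],[-0.008, 0.12, -0.221],[-0.009, 0.155, -0.256],[-0.01, 0.194, -0.288],[-0.011, 0.235, -0.315],[-0.011, 0.279, -0.339],[-0.012, 0.326, -0.357],[-0.012, 0.374, -0.371],[-0.012, 0.423, -0.379],[-0.012, 0.473, -0.383],[-0.011, 0.522, -0.381],
```

Emit:
carry_out(deltas=[{"hand": 5,"dp": [-0.002,0.023,-0.048],"spin": 0},{"hand": 5,"dp": [-0.004,0.04,-0.095],"spin": 0},{"hand": 5,"dp": [-0.005,0.063,-0.14],"spin": 0},{"hand": 5,"dp": [-0.007,0.089,-0.182],"spin": 0},{"hand": 5,"dp": [-0.008,0.12,-0.221],"spin": 0},{"hand": 5,"dp": [-0.009,0.155,-0.256],"spin": 0},{"hand": 5,"dp": [-0.01,0.194,-0.288],"spin": 0}])

```text
time: 14.6
ee_pos: [0.65, -0.0247, 0.2237]
eef_rot: [0.035, 0.956, 0.291, 0.025]
ft_force: [3.7, -0.7, -3.0]
width: 0.0135
grip_force: 15.0
```

```bash
python3 st.py
```

```text
14.6 [ 0.311  0.45  -0.057  1.424 -0.573  1.392  1.896] [ 0.65   -0.0247  0.2237] F [ 3.7 -0.7 -3. ] w 0.0135 15.01097559928894
[[-0.996  0.053  0.068]
 [ 0.082  0.828  0.555]
 [-0.027  0.559 -0.829]]
```

Small forces and the grip holds, so I'll do the rest of the arc (differences from row 7).

Emit:
carry_out(deltas=[{"hand": 5,"dp": [-0.001,0.041,-0.027],"spin": 0},{"hand": 5,"dp": [-0.001,0.085,-0.051],"spin": 0},{"hand": 5,"dp": [-0.002,0.132,-0.069],"spin": 0},{"hand": 5,"dp": [-0.002,0.18,-0.083],"spin": 0},{"hand": 5,"dp": [-0.002,0.229,-0.091],"spin": 0},{"hand": 5,"dp": [-0.002,0.279,-0.095],"spin": 0},{"hand": 5,"dp": [-0.001,0.328,-0.093],"spin": 0},{"hand": 5,"dp": [-0.001,0.34,-0.092],"spin": 0},{"hand": 5,"dp": [-0.001,0.34,-0.092],"spin": 0}])

```text
time: 15.5
ee_pos: [0.6529, 0.0305, 0.29]
eef_rot: [0.036, 0.956, 0.29, 0.025]
ft_force: [-1.6, -10.1, 2.5]
width: 0.0129
grip_force: 15.0
```

```bash
python3 st.py
python3 - <<'E'
from path import *
s=read_state();p=np.array(s['ee_pos'])
print('tcp box',(B.T@(p-bc)*1e3).round(1))
E
```

```text
15.5 [ 0.242  0.383 -0.077  1.376 -0.567  1.438  1.758] [0.6529 0.0305 0.29  ] F [ -1.6 -10.1   2.5] w 0.0129 15.005133748054504
[[-0.996  0.055  0.069]
 [ 0.084  0.829  0.553]
 [-0.027  0.556 -0.83 ]]
tcp box [ 78.8 -78.2 140.2]
```

Run:
```python
from path import *
s=read_state();R=Ro.from_quat(s['eef_rot']).as_matrix()
c=W(80.5,-78,140)
print('rel');plan([(W(79.5,-78,140),0),(W(80,-78,215),0),(W(-70,-78,205),0),(W(-70,-78,160),90),(W(6,-78,60),0),(W(6,-78,13),0)],pos=c,R=R)
q=sim([W(80,-78,215),W(-70,-78,205),W(-70,-78,160)]);sim([W(-70,-78,160),W(6,-78,60),W(6,-78,14)],q=np.r_[q[:6],q[6]-np.pi/2],R=R@Ro.from_euler('z',90,degrees=True).as_matrix())
```

```text
rel
-> [0.653 0.031 0.29 ] dp [-0.0, -0.004, 0.0] spin 0.0 rows>= 2
-> [ 0.651 -0.011  0.352] dp [-0.013, -0.004, -0.3] spin 0.0 rows>= 3
-> [ 0.645 -0.128  0.258] dp [-0.007, -0.599, 0.053] spin 0.0 rows>= 5
-> [ 0.647 -0.103  0.221] dp [0.008, 0.004, 0.18] spin 0.5 rows>= 12
-> [0.652 0.017 0.183] dp [0.312, -0.022, 0.393] spin 0.0 rows>= 4
-> [0.653 0.044 0.144] dp [0.004, -0.008, 0.188] spin 0.0 rows>= 2
[ 0.651 -0.011  0.352] err 0.0 [ 0.29  0.39 -0.05  1.24 -0.57  1.58  1.74]
[ 0.645 -0.128  0.258] err 0.0 [ 0.42  0.51 -0.01  1.26 -0.56  1.56  1.97]
[ 0.647 -0.103  0.221] err 0.0 [ 0.39  0.51 -0.02  1.34 -0.56  1.47  1.98]
[ 0.647 -0.103  0.221] err 0.0 [ 0.39  0.51 -0.02  1.35 -0.56  1.47  0.41]
[0.652 0.017 0.183] err 0.0 [ 0.27  0.46 -0.08  1.5  -0.58  1.28  0.32]
[0.653 0.043 0.145] err 0.0 [ 0.24  0.48 -0.1   1.55 -0.59  1.2   0.32]
```

Emit:
carry_out(deltas=[{"hand": 36,"dp": [0,-0.006,0],"spin": 0},{"hand": 36,"dp": [0,-0.006,0],"spin": 0},{"hand": 36,"dp": [0,-0.006,0],"spin": 0},{"hand": 36,"dp": [0,-0.006,-0.1],"spin": 0},{"hand": 36,"dp": [-0.006,-0.008,-0.2],"spin": 0},{"hand": 36,"dp": [-0.013,-0.008,-0.3],"spin": 0},{"hand": 36,"dp": [-0.013,-0.008,-0.3],"spin": 0}])

```text
time: 16.2
ee_pos: [0.6517, -0.0121, 0.3534]
eef_rot: [0.035, 0.956, 0.291, 0.027]
ft_force: [-0.4, 0.3, 0.2]
width: 0.0359
grip_force: 0.0
```

Emit:
carry_out(deltas=[{"hand": 36,"dp": [-0.007,-0.6,0.053],"spin": 0},{"hand": 36,"dp": [-0.007,-0.6,0.053],"spin": 0},{"hand": 20,"dp": [-0.007,-0.6,0.053],"spin": 0},{"hand": 10,"dp": [-0.007,-0.6,0.053],"spin": 0},{"hand": 0,"dp": [-0.007,-0.6,0.053],"spin": 0}])

```text
time: 16.7
ee_pos: [0.6453, -0.1268, 0.2539]
eef_rot: [0.036, 0.955, 0.293, 0.023]
ft_force: [1.3, 0.1, 1.1]
width: 0.0194
grip_force: 0.0
```

Emit:
carry_out(deltas=[{"hand": 0,"dp": [0.008,0.004,0.18],"spin": 0.5},{"hand": 0,"dp": [0.008,0.004,0.18],"spin": 0.5},{"hand": 0,"dp": [0.008,0.004,0.18],"spin": 0.5},{"hand": 0,"dp": [0.008,0.004,0.18],"spin": 0.5},{"hand": 0,"dp": [0.008,0.004,0.18],"spin": 0.5},{"hand": 0,"dp": [0.008,0.004,0.18],"spin": 0.5},{"hand": 0,"dp": [0.008,0.004,0.18],"spin": 0.5},{"hand": 0,"dp": [0.008,0.004,0.18],"spin": 0.5},{"hand": 0,"dp": [0.008,0.004,0.18],"spin": 0.5},{"hand": 0,"dp": [0.008,0.004,0.18],"spin": 0.5},{"hand": 0,"dp": [0.008,0.004,0.18],"spin": 0.5},{"hand": 0,"dp": [0.008,0.004,0.18],"spin": 0.5}])

```text
time: 17.9
ee_pos: [0.6474, -0.0985, 0.22]
eef_rot: [0.699, 0.652, 0.224, -0.189]
ft_force: [-0.0, -0.1, -0.0]
width: 0.0006
grip_force: 0.0
```

```bash
cat > shot.py <<'E'
from path import *
import sys
o=[]
for n,(a,b,c,d) in {"top":(90,280,90,300),"side":(170,330,150,360)}.items():
    im=cv2.cvtColor(camera(n),cv2.COLOR_RGB2BGR)[a:b,c:d]; o.append(cv2.resize(im,(400,int(400*im.shape[0]/im.shape[1]))))
h=max(x.shape[0] for x in o);o=[np.vstack([x,np.zeros((h-x.shape[0],400,3),np.uint8)]) for x in o]
cv2.imwrite(f"pics/{sys.argv[1]}.png",cv2.convertScaleAbs(np.hstack(o),alpha=1.5))
E
python3 st.py; python3 shot.py opened; python3 -c "
from path import *
print((B.T@(np.array(read_state()['ee_pos'])-bc)*1e3).round(1))
plan([(W(6,-78,60),0),(W(6,-78,30),0)])"
```

```text
17.9 [ 0.222  0.513  0.221  1.359 -0.673  1.508  0.479] [ 0.6474 -0.0985  0.22  ] F [-0.  -0.1 -0. ] w 0.0006 0.0
[[ 0.05   0.997  0.066]
 [ 0.827 -0.078  0.557]
 [ 0.56   0.027 -0.828]]
[-68.  -78.5 157.1]
-> [0.652 0.017 0.183] dp [0.303, -0.02, 0.383] spin 0.0 rows>= 4
-> [0.653 0.034 0.158] dp [0.002, -0.005, 0.12] spin 0.0 rows>= 2
```

View pics/opened.png

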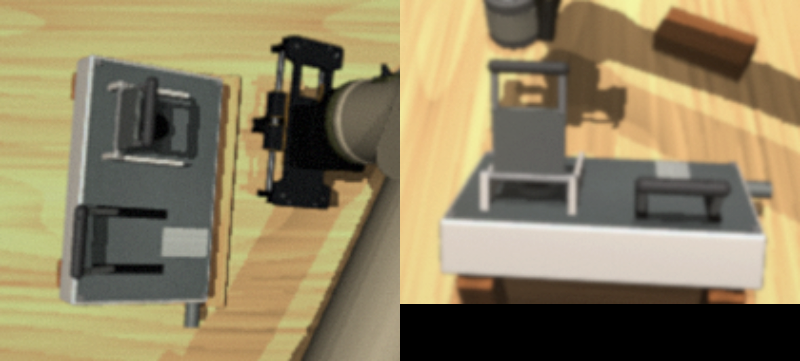

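The guard now stands open (top crop: bar at (149,110); side crop: (529,68)). The tool is turned with its narrow side to the guard. I'll check the angle from the bar, then go above the button.

```bash
python3 -c "
from path import *
P,e=tri((149/1.905+90,110/1.905+90),(129/1.905+150,68/1.905+170));b=B.T@(P-bc)*1e3;print(b.round(1),e,np.pi-np.arctan2(b[2]-38,b[0]-68))"
```

```text
[ 77.9 -77.7 155.8] 0.003564136870075405 1.6543996120587636
```

Emit:
carry_out(deltas=[{"hand": 0,"dp": [0.15,-0.01,0.19],"spin": 0},{"hand": 0,"dp": [0.303,-0.02,0.383],"spin": 0},{"hand": 0,"dp": [0.303,-0.02,0.383],"spin": 0},{"hand": 0,"dp": [0.303,-0.02,0.383],"spin": 0},{"hand": 0,"dp": [0.303,-0.02,0.383],"spin": 0}])

```text
time: 18.5
ee_pos: [0.6521, 0.0159, 0.1822]
eef_rot: [0.699, 0.652, 0.224, -0.189]
ft_force: [-0.4, -0.5, 0.5]
width: 0.0002
grip_force: 0.0
```

Emit:
carry_out(deltas=[{"hand": 0,"dp": [0.001,-0.002,0.06],"spin": 0},{"hand": 0,"dp": [0.002,-0.005,0.12],"spin": 0},{"hand": 0,"dp": [0.002,-0.005,0.12],"spin": 0}])

```text
time: 18.8
ee_pos: [0.6517, 0.0342, 0.1545]
eef_rot: [0.7, 0.651, 0.223, -0.191]
ft_force: [0.3, 0.1, -0.5]
width: 0.0007
grip_force: 0.0
```

```bash
python3 st.py; python3 -c "
from path import *
print((B.T@(np.array(read_state()['ee_pos'])-bc)*1e3).round(1))"
```

```text
18.8 [ 0.065  0.479  0.154  1.545 -0.7    1.271  0.398] [0.6517 0.0342 0.1545] F [ 0.3  0.1 -0.5] w 0.0007 0.0
[[ 0.053  0.997  0.063]
 [ 0.827 -0.079  0.557]
 [ 0.56   0.022 -0.828]]
[  4.  -76.8  27.1]
```

Guard angle is about 1.654 (open). Now I'll press, about 4 mm per row to about 14 mm in total, then retreat.

Emit:
carry_out(deltas=[{"hand": 0,"dp": [0,0,0.015],"spin": 0},{"hand": 0,"dp": [0,0,0.03],"spin": 0},{"hand": 0,"dp": [0,0,0.042],"spin": 0},{"hand": 0,"dp": [0,0,0.048],"spin": 0},{"hand": 0,"dp": [0,0,0.048],"spin": 0}])

```text
time: 19.3
ee_pos: [0.6538, 0.0389, 0.1472]
eef_rot: [0.7, 0.651, 0.224, -0.189]
ft_force: [-1.6, -2.8, 2.0]
width: 0.0
grip_force: 1.3
```

```bash
python3 st.py; python3 -c "
from path import *
print((B.T@(np.array(read_state()['ee_pos'])-bc)*1e3).round(1))"; python3 shot.py press
```

```text
19.3 [ 0.06   0.484  0.151  1.553 -0.704  1.251  0.401] [0.6538 0.0389 0.1472] F [-1.6 -2.8  2. ] w 0.0 1.251632496714592
[[ 0.052  0.996  0.067]
 [ 0.827 -0.081  0.556]
 [ 0.559  0.026 -0.829]]
[  3.7 -78.7  18.4]
```

View pics/press.png

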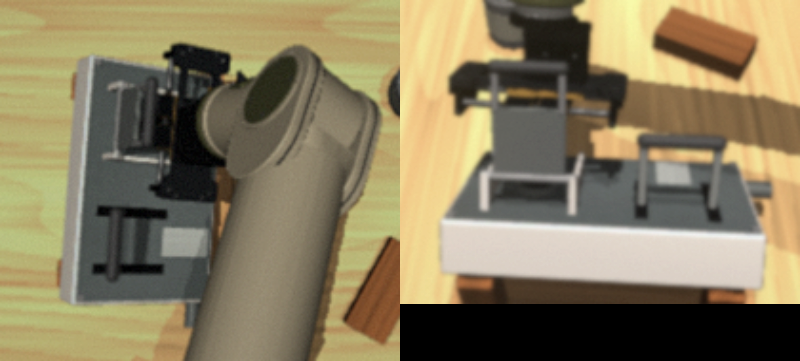

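The lever has tripped and is falling (side crop: its bail is upright at (683,143)). I'll retract and turn back.

Emit:
carry_out(deltas=[{"hand": 0,"dp": [0,0,-0.15],"spin": 0},{"hand": 0,"dp": [0,0,-0.2],"spin": 0},{"hand": 0,"dp": [-0.1,0,-0.3],"spin": 0},{"hand": 0,"dp": [-0.2,0,-0.4],"spin": 0},{"hand": 0,"dp": [-0.3,0,-0.5],"spin": 0},{"hand": 0,"dp": [-0.3,0,-0.5],"spin": 0}])

```text
time: 20.0
ee_pos: [0.6413, -0.0988, 0.2091]
eef_rot: [0.703, 0.649, 0.223, -0.187]
ft_force: [-1.1, -0.2, -0.2]
width: 0.0004
grip_force: 0.0
```

Emit:
carry_out(deltas=[{"hand": 0,"dp": [0,0,0],"spin": -0.5},{"hand": 0,"dp": [0,0,0],"spin": -0.5},{"hand": 0,"dp": [0,0,0],"spin": -0.5},{"hand": 20,"dp": [0,0,0],"spin": -0.5},{"hand": 45,"dp": [0,0,0],"spin": -0.5},{"hand": 45,"dp": [0,0,0],"spin": -0.5},{"hand": 45,"dp": [0,0,0],"spin": -0.5},{"hand": 45,"dp": [0,0,0],"spin": -0.5},{"hand": 45,"dp": [0,0,0],"spin": -0.5},{"hand": 45,"dp": [0,0,0],"spin": -0.5},{"hand": 45,"dp": [0,0,0],"spin": -0.5},{"hand": 45,"dp": [0,0,0],"spin": -0.5}])

```text
time: 21.2
ee_pos: [0.6416, -0.0916, 0.2088]
eef_rot: [0.034, 0.955, 0.292, 0.025]
ft_force: [0.3, 0.5, 0.5]
width: 0.0446
grip_force: 0.0
```

```bash
python3 st.py; python3 -c "
from path import *
print((B.T@(np.array(read_state()['ee_pos'])-bc)*1e3).round(1))
w=[W(-44,78,150),W(-44,78,38)]
sim(w);plan([(x,0) for x in w])"; python3 shot.py lev
```

```text
21.2 [ 0.384  0.499 -0.022  1.387 -0.57   1.442  1.993] [ 0.6416 -0.0916  0.2088] F [0.3 0.5 0.5] w 0.0446 0.0
[[-0.996  0.051  0.067]
 [ 0.079  0.827  0.557]
 [-0.027  0.56  -0.828]]
[-68.2 -72.6 143.9]
[ 0.492 -0.068  0.228] err 0.0 [ 0.44  0.18 -0.01  1.76 -0.57  1.42  2.08]
[ 0.495 -0.004  0.136] err 0.0 [ 0.38  0.23 -0.07  1.92 -0.62  1.19  2.1 ]
-> [ 0.492 -0.068  0.228] dp [0.602, 0.089, -0.051] spin 0.0 rows>= 5
-> [ 0.495 -0.004  0.136] dp [0.018, 0.007, 0.448] spin 0.0 rows>= 4
```

View pics/lev.png

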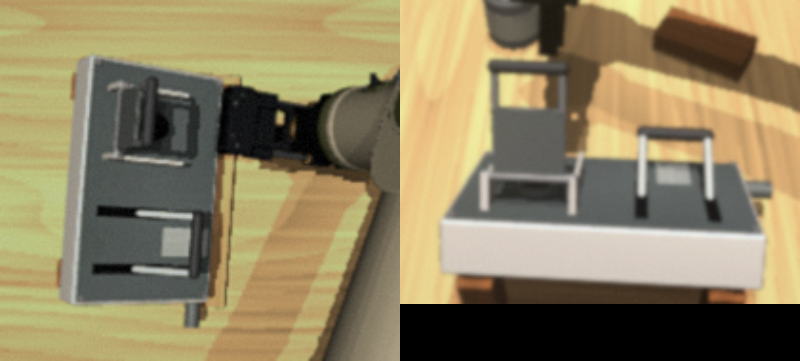

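The lever is dropped (bar at top crop (200,245), side crop (677,133)) and the guard is still open. I'll go above the lever bar.

```bash
python3 -c "
from path import *
P,e=tri((200/1.905+90,245/1.905+90),(277/1.905+150,133/1.905+170));print((B.T@(P-bc)*1e3).round(1),e)"
```

```text
[-52.8  80.8  50.8] 0.003920742786654405
```

Emit:
carry_out(deltas=[{"hand": 45,"dp": [0.2,0.03,-0.02],"spin": 0},{"hand": 45,"dp": [0.4,0.06,-0.04],"spin": 0},{"hand": 45,"dp": [0.602,0.093,-0.051],"spin": 0},{"hand": 45,"dp": [0.602,0.093,-0.051],"spin": 0},{"hand": 45,"dp": [0.602,0.093,-0.051],"spin": 0}])

```text
time: 21.8
ee_pos: [0.4915, -0.068, 0.2292]
eef_rot: [0.036, 0.956, 0.292, 0.025]
ft_force: [1.3, -0.2, 0.6]
width: 0.0448
grip_force: 0.0
```

Emit:
carry_out(deltas=[{"hand": 45,"dp": [0.006,0.002,0.15],"spin": 0},{"hand": 45,"dp": [0.012,0.004,0.3],"spin": 0},{"hand": 45,"dp": [0.016,0.006,0.4],"spin": 0},{"hand": 45,"dp": [0.018,0.007,0.448],"spin": 0},{"hand": 45,"dp": [0.018,0.007,0.448],"spin": 0}])

```text
time: 22.3
ee_pos: [0.4952, -0.003, 0.1356]
eef_rot: [0.034, 0.955, 0.292, 0.023]
ft_force: [0.4, -0.4, 0.9]
width: 0.045
grip_force: 0.0
```

```bash
python3 st.py; python3 -c "
from path import *
print((B.T@(np.array(read_state()['ee_pos'])-bc)*1e3).round(1))"
```

```text
22.3 [ 0.378  0.229 -0.077  1.92  -0.615  1.193  2.093] [ 0.4952 -0.003   0.1356] F [ 0.4 -0.4  0.9] w 0.045 0.0
[[-0.997  0.052  0.064]
 [ 0.079  0.827  0.557]
 [-0.024  0.56  -0.828]]
[-43.2  77.8  37.1]
```

Emit:
carry_out(deltas=[{"hand": 5,"dp": [0,0,0],"spin": 0},{"hand": 5,"dp": [0,0,0],"spin": 0},{"hand": 5,"dp": [0,0,0],"spin": 0},{"hand": 5,"dp": [0,0,0],"spin": 0},{"hand": 5,"dp": [0,0,0],"spin": 0}], force=12)

```text
time: 22.8
ee_pos: [0.4952, -0.0045, 0.1368]
eef_rot: [0.035, 0.956, 0.292, 0.025]
ft_force: [-0.5, -0.8, 0.3]
width: 0.0156
grip_force: 12.0
```

```bash
python3 st.py; python3 -c "
from arc import *
print((B.T@(np.array(read_state()['ee_pos'])-bc)*1e3).round(1))
arc(1.71,-.01,16,.105,'l')"
```

```text
22.8 [ 0.38   0.226 -0.075  1.92  -0.615  1.193  2.094] [ 0.4952 -0.0045  0.1368] F [-0.5 -0.8  0.3] w 0.0156 12.000173181295395
[[-0.996  0.052  0.068]
 [ 0.081  0.828  0.556]
 [-0.027  0.559 -0.829]]
[-43.7  77.7  38.9]
[-0.001, 0.031, -0.033],[-0.002, 0.065, -0.062],[-0.002, 0.102, -0.088],[-0.003, 0.142, -0.11],[-0.003, 0.184, -0.127],[-0.003, 0.227, -0.139],[-0.002, 0.271, -0.147],[-0.002, 0.316, -0.15],[-0.001, 0.361, -0.148],[-0.0, 0.406, -0.142],[0.001, 0.45, -0.13],[0.002, 0.492, -0.114],[0.004, 0.532, -0.094],[0.005, 0.57, -0.069],[0.007, 0.605, -0.041],[0.009, 0.636, -0.008],
```

Well centred, with width 15.6 mm on the bar. I'll lift along the arc to the up stop.

Emit:
carry_out(deltas=[{"hand": 5,"dp": [-0.001,0.031,-0.033],"spin": 0},{"hand": 5,"dp": [-0.002,0.065,-0.062],"spin": 0},{"hand": 5,"dp": [-0.002,0.102,-0.088],"spin": 0},{"hand": 5,"dp": [-0.003,0.142,-0.11],"spin": 0},{"hand": 5,"dp": [-0.003,0.184,-0.127],"spin": 0},{"hand": 5,"dp": [-0.003,0.227,-0.139],"spin": 0},{"hand": 5,"dp": [-0.002,0.271,-0.147],"spin": 0},{"hand": 5,"dp": [-0.002,0.316,-0.15],"spin": 0},{"hand": 5,"dp": [-0.001,0.361,-0.148],"spin": 0},{"hand": 5,"dp": [0,0.406,-0.142],"spin": 0},{"hand": 5,"dp": [0.001,0.45,-0.13],"spin": 0},{"hand": 5,"dp": [0.002,0.492,-0.114],"spin": 0},{"hand": 5,"dp": [0.004,0.532,-0.094],"spin": 0},{"hand": 5,"dp": [0.005,0.57,-0.069],"spin": 0},{"hand": 5,"dp": [0.007,0.605,-0.041],"spin": 0},{"hand": 5,"dp": [0.009,0.633,-0.012],"spin": 0},{"hand": 5,"dp": [0.009,0.633,-0.012],"spin": 0}])

```text
time: 24.5
ee_pos: [0.5006, 0.1258, 0.2269]
eef_rot: [0.035, 0.956, 0.291, 0.024]
ft_force: [3.5, 0.2, -2.9]
width: 0.0154
grip_force: 12.0
```

```bash
python3 st.py; python3 -c "
from path import *
print((B.T@(np.array(read_state()['ee_pos'])-bc)*1e3).round(1))
w=[W(114,78,110),W(100,78,230),W(90,0,240),W(79.5,-78,220)]
sim(w);plan([(x,0) for x in w])"
```

```text
24.5 [ 0.234  0.07  -0.191  1.892 -0.625  1.205  1.779] [0.5006 0.1258 0.2269] F [ 3.5  0.2 -2.9] w 0.0154 12.00862392783165
[[-0.996  0.052  0.066]
 [ 0.08   0.828  0.555]
 [-0.026  0.559 -0.829]]
[114.8  78.3  37.9]
[0.499 0.084 0.285] err 0.0 [ 0.28  0.04 -0.15  1.8  -0.6   1.36  1.78]
[0.495 0.004 0.376] err 0.0 [ 0.36  0.05 -0.06  1.6  -0.58  1.6   1.81]
[ 0.573 -0.014  0.378] err 0.0 [ 0.34  0.22 -0.06  1.4  -0.57  1.62  1.78]
[ 0.651 -0.015  0.356] err 0.0 [ 0.3   0.39 -0.06  1.23 -0.56  1.6   1.74]
-> [0.499 0.084 0.285] dp [-0.013, -0.008, -0.288] spin 0.0 rows>= 3
-> [0.495 0.004 0.376] dp [-0.02, -0.065, -0.478] spin 0.0 rows>= 4
-> [ 0.573 -0.014  0.378] dp [-0.314, -0.036, -0.027] spin 0.0 rows>= 3
-> [ 0.651 -0.015  0.356] dp [-0.309, -0.036, 0.093] spin 0.0 rows>= 3
```

Emit:
carry_out(deltas=[{"hand": 40,"dp": [0,0,0],"spin": 0},{"hand": 40,"dp": [0,0,0],"spin": 0},{"hand": 40,"dp": [0,0,0],"spin": 0},{"hand": 40,"dp": [-0.005,0,-0.1],"spin": 0},{"hand": 40,"dp": [-0.01,-0.004,-0.2],"spin": 0},{"hand": 40,"dp": [-0.013,-0.008,-0.29],"spin": 0},{"hand": 40,"dp": [-0.013,-0.008,-0.29],"spin": 0}])

```text
time: 25.2
ee_pos: [0.5002, 0.0815, 0.2887]
eef_rot: [0.035, 0.956, 0.292, 0.026]
ft_force: [0.2, -0.9, 0.1]
width: 0.0399
grip_force: 0.0
```

Emit:
carry_out(deltas=[{"hand": 40,"dp": [-0.02,-0.065,-0.478],"spin": 0},{"hand": 40,"dp": [-0.02,-0.065,-0.478],"spin": 0},{"hand": 40,"dp": [-0.02,-0.065,-0.478],"spin": 0},{"hand": 40,"dp": [-0.02,-0.065,-0.478],"spin": 0}])

```text
time: 25.6
ee_pos: [0.496, 0.0012, 0.3779]
eef_rot: [0.036, 0.956, 0.291, 0.026]
ft_force: [-0.5, -0.3, -0.2]
width: 0.04
grip_force: 0.0
```

```bash
python3 st.py; python3 -c "
from path import *
print((B.T@(np.array(read_state()['ee_pos'])-bc)*1e3).round(1))
w=[W(79.5,-78,230),W(79,-78,142)]
plan([(x,0) for x in w])"; python3 shot.py levup
```

```text
25.6 [ 0.36   0.045 -0.061  1.6   -0.582  1.605  1.807] [0.496  0.0012 0.3779] F [-0.5 -0.3 -0.2] w 0.04 0.0
[[-0.996  0.053  0.07 ]
 [ 0.083  0.828  0.555]
 [-0.029  0.559 -0.829]]
[ 99.2  77.1 233.1]
-> [ 0.65  -0.02   0.364] dp [-0.62, -0.069, 0.042] spin 0.0 rows>= 5
-> [0.653 0.03  0.292] dp [0.016, 0.004, 0.352] spin 0.0 rows>= 3
```

View pics/levup.png

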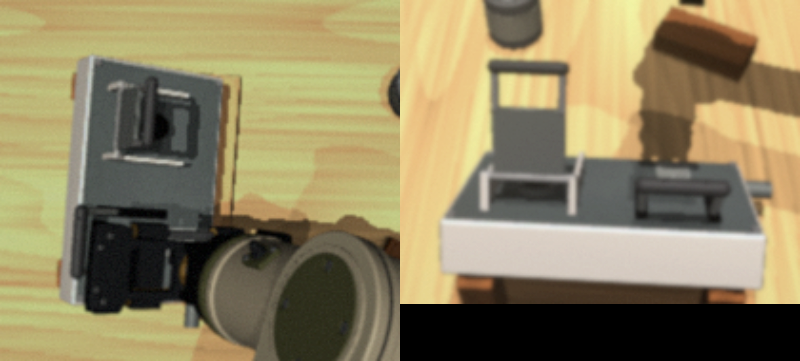

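The lever is back up and stays there by itself (side crop: bar at (683,187), as at the start). Now I'll grip the guard bar again.

Emit:
carry_out(deltas=[{"hand": 40,"dp": [-0.2,-0.023,0.014],"spin": 0},{"hand": 40,"dp": [-0.4,-0.046,0.028],"spin": 0},{"hand": 40,"dp": [-0.62,-0.069,0.042],"spin": 0},{"hand": 40,"dp": [-0.62,-0.069,0.042],"spin": 0},{"hand": 40,"dp": [-0.62,-0.069,0.042],"spin": 0}])

```text
time: 26.2
ee_pos: [0.6497, -0.016, 0.3589]
eef_rot: [0.034, 0.955, 0.293, 0.022]
ft_force: [-0.7, -0.1, 0.6]
width: 0.0398
grip_force: 0.0
```

Emit:
carry_out(deltas=[{"hand": 40,"dp": [0.008,0.002,0.15],"spin": 0},{"hand": 40,"dp": [0.012,0.004,0.25],"spin": 0},{"hand": 40,"dp": [0.016,0.004,0.352],"spin": 0},{"hand": 40,"dp": [0.016,0.004,0.352],"spin": 0}])

```text
time: 26.6
ee_pos: [0.6487, 0.0355, 0.2879]
eef_rot: [0.033, 0.955, 0.293, 0.022]
ft_force: [-0.5, 0.2, 0.1]
width: 0.04
grip_force: 0.0
```

Emit:
carry_out(deltas=[{"hand": 5,"dp": [0,0,0],"spin": 0},{"hand": 5,"dp": [0,0,0],"spin": 0},{"hand": 5,"dp": [0,0,0],"spin": 0},{"hand": 5,"dp": [0,0,0],"spin": 0},{"hand": 5,"dp": [0,0,0],"spin": 0}], force=15)

```text
time: 27.1
ee_pos: [0.6516, 0.0305, 0.29]
eef_rot: [0.036, 0.956, 0.291, 0.025]
ft_force: [-0.9, -4.6, 2.7]
width: 0.0136
grip_force: 15.0
```

```bash
python3 st.py; python3 -c "
from arc import *
print((B.T@(np.array(read_state()['ee_pos'])-bc)*1e3).round(1))
arc(1.65,-.015,16,.120,'g')"
```

```text
27.1 [ 0.256  0.383 -0.093  1.377 -0.563  1.438  1.758] [0.6516 0.0305 0.29  ] F [-0.9 -4.6  2.7] w 0.0136 15.0016450881958
[[-0.996  0.053  0.068]
 [ 0.082  0.828  0.555]
 [-0.027  0.558 -0.829]]
[ 78.7 -77.  140.2]
[-0.001, -0.05, -0.0],[-0.001, -0.1, 0.004],[-0.002, -0.149, 0.014],[-0.002, -0.196, 0.029],[-0.002, -0.242, 0.049],[-0.001, -0.286, 0.073],[-0.001, -0.326, 0.102],[0.0, -0.364, 0.135],[0.001, -0.398, 0.172],[0.003, -0.428, 0.212],[0.004, -0.453, 0.255],[0.006, -0.474, 0.3],[0.007, -0.491, 0.347],[0.009, -0.502, 0.396],[0.011, -0.508, 0.445],[0.013, -0.509, 0.495],
```

Emit:
carry_out(deltas=[{"hand": 5,"dp": [-0.001,-0.05,0],"spin": 0},{"hand": 5,"dp": [-0.001,-0.1,0.004],"spin": 0},{"hand": 5,"dp": [-0.002,-0.149,0.014],"spin": 0},{"hand": 5,"dp": [-0.002,-0.196,0.029],"spin": 0},{"hand": 5,"dp": [-0.002,-0.242,0.049],"spin": 0},{"hand": 5,"dp": [-0.001,-0.286,0.073],"spin": 0},{"hand": 5,"dp": [-0.001,-0.326,0.102],"spin": 0},{"hand": 5,"dp": [0,-0.364,0.135],"spin": 0},{"hand": 5,"dp": [0.001,-0.398,0.172],"spin": 0},{"hand": 5,"dp": [0.003,-0.428,0.212],"spin": 0},{"hand": 5,"dp": [0.004,-0.453,0.255],"spin": 0},{"hand": 5,"dp": [0.006,-0.474,0.3],"spin": 0},{"hand": 5,"dp": [0.007,-0.491,0.347],"spin": 0},{"hand": 5,"dp": [0.009,-0.502,0.396],"spin": 0},{"hand": 5,"dp": [0.011,-0.508,0.445],"spin": 0},{"hand": 5,"dp": [0.013,-0.509,0.493],"spin": 0},{"hand": 5,"dp": [0.013,-0.509,0.497],"spin": 0}])

```text
time: 28.8
ee_pos: [0.6497, -0.004, 0.1134]
eef_rot: [0.035, 0.956, 0.291, 0.024]
ft_force: [0.6, -3.9, -5.4]
width: 0.0132
grip_force: 15.0
```

```bash
python3 st.py; python3 -c "
from arc import *
print((B.T@(np.array(read_state()['ee_pos'])-bc)*1e3).round(1))"
```

```text
28.8 [ 0.307  0.536 -0.092  1.543 -0.586  1.201  1.979] [ 0.6497 -0.004   0.1134] F [ 0.6 -3.9 -5.4] w 0.0132 15.016259187832475
[[-0.996  0.053  0.066]
 [ 0.081  0.828  0.555]
 [-0.025  0.558 -0.829]]
[-50.9 -76.6  15.4]
```

Emit:
carry_out(deltas=[{"hand": 5,"dp": [0,-0.01,0.012],"spin": 0},{"hand": 5,"dp": [0,-0.01,0.016],"spin": 0},{"hand": 5,"dp": [0,-0.01,0.016],"spin": 0}])

```text
time: 29.1
ee_pos: [0.6499, -0.0029, 0.1117]
eef_rot: [0.034, 0.955, 0.292, 0.024]
ft_force: [-3.6, -1.1, 5.6]
width: 0.0131
grip_force: 14.6
```

```bash
python3 st.py; python3 -c "
from arc import *
s=read_state();print((B.T@(np.array(s['ee_pos'])-bc)*1e3).round(1),(B.T@s['ft_force']).round(1))"
```

```text
29.1 [ 0.308  0.539 -0.093  1.544 -0.589  1.199  1.983] [ 0.6499 -0.0029  0.1117] F [-3.6 -1.1  5.6] w 0.0131 14.550398028222844
[[-0.996  0.051  0.066]
 [ 0.079  0.827  0.557]
 [-0.026  0.56  -0.828]]
[-51.  -76.8  13.3] [2.2 3.6 5.3]
```

Emit:
carry_out(deltas=[{"hand": 38,"dp": [0,-0.006,0.012],"spin": 0},{"hand": 38,"dp": [0,-0.006,0.012],"spin": 0},{"hand": 38,"dp": [0,-0.006,0.012],"spin": 0},{"hand": 38,"dp": [-0.006,-0.006,-0.1],"spin": 0},{"hand": 38,"dp": [-0.01,-0.006,-0.25],"spin": 0},{"hand": 38,"dp": [-0.015,-0.006,-0.4],"spin": 0},{"hand": 38,"dp": [-0.015,-0.006,-0.4],"spin": 0}])

```text
time: 29.8
ee_pos: [0.6488, -0.0652, 0.1975]
eef_rot: [0.036, 0.956, 0.29, 0.028]
ft_force: [0.5, -0.1, 0.6]
width: 0.0376
grip_force: 0.0
```

Emit:
carry_out(deltas=[{"hand": 0,"dp": [0,-0.2,-0.1],"spin": 0},{"hand": 0,"dp": [0,-0.4,-0.2],"spin": 0},{"hand": 0,"dp": [0,-0.4,-0.2],"spin": 0},{"hand": 0,"dp": [0,-0.4,-0.2],"spin": 0},{"hand": 0,"dp": [0,-0.4,-0.2],"spin": 0}])

```text
time: 30.3
ee_pos: [0.6387, -0.1699, 0.1783]
eef_rot: [0.034, 0.955, 0.292, 0.024]
ft_force: [1.1, 0.3, 0.6]
width: 0.006
grip_force: 0.0
```

```bash
python3 st.py; python3 shot.py closed; python3 -c "
from path import *
print((B.T@(np.array(read_state()['ee_pos'])-bc)*1e3).round(1))
for q in(0,.05,.1):
  X=W(68-120*np.cos(q),-78,38+120*np.sin(q))
  for n,o,k in(('top',(90,90),0),('side',(150,170),400)):
    print(q,n,((proj(n,X)[0]-o)*1.905+[k,0]).round(1))"
```

```text
30.3 [ 0.481  0.595 -0.012  1.308 -0.55   1.483  2.087] [ 0.6387 -0.1699  0.1783] F [1.1 0.3 0.6] w 0.006 0.0
[[-0.996  0.052  0.066]
 [ 0.08   0.827  0.557]
 [-0.026  0.561 -0.828]]
[-148.8  -73.4  163.8]
0 top [202.9 130.4]
0 side [543.6 137.9]
0.05 top [204.8 130.2]
0.05 side [543.6 133.3]
0.1 top [206.6 129.9]
0.1 side [543.6 128.6]
```

View pics/closed.png

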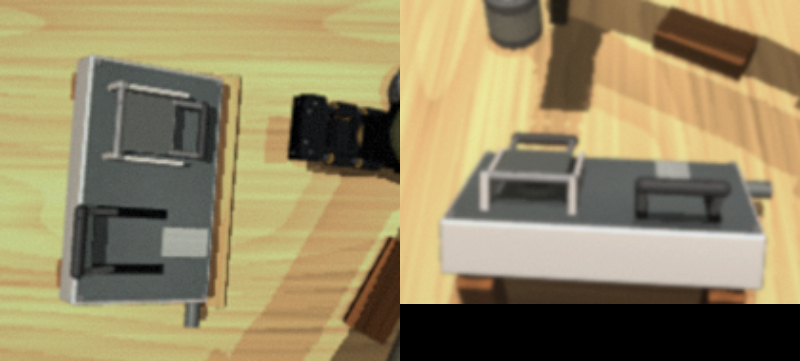

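The guard looks closed (side crop: bar at row ~138, against 137.9 expected at 0) and the lever is up. I'll give the bar a light push with closed fingers to be sure it is fully shut.

```bash
python3 -c "
from path import *
plan([(W(-50,-78,75),0),(W(-50,-78,41),0)])"
```

```text
-> [ 0.65  -0.037  0.163] dp [0.0, 0.401, 0.349] spin 0.0 rows>= 4
-> [ 0.65  -0.018  0.135] dp [0.005, 0.002, 0.136] spin 0.0 rows>= 2
```

Emit:
carry_out(deltas=[{"hand": 0,"dp": [0,0.2,0.1],"spin": 0},{"hand": 0,"dp": [0,0.401,0.2],"spin": 0},{"hand": 0,"dp": [0,0.401,0.3],"spin": 0},{"hand": 0,"dp": [0,0.401,0.349],"spin": 0},{"hand": 0,"dp": [0,0.401,0.349],"spin": 0}])

```text
time: 30.9
ee_pos: [0.6485, -0.0371, 0.1611]
eef_rot: [0.033, 0.955, 0.292, 0.023]
ft_force: [-0.5, -0.3, 0.8]
width: 0.0005
grip_force: 0.0
```

Emit:
carry_out(deltas=[{"hand": 0,"dp": [0,0,0.06],"spin": 0},{"hand": 0,"dp": [0,0,0.1],"spin": 0},{"hand": 0,"dp": [0,0,0.115],"spin": 0},{"hand": 0,"dp": [0,0,0.125],"spin": 0},{"hand": 0,"dp": [0,0,0.132],"spin": 0},{"hand": 0,"dp": [0,0,0.136],"spin": 0}])

```text
time: 31.5
ee_pos: [0.6516, -0.0226, 0.1355]
eef_rot: [0.035, 0.956, 0.292, 0.025]
ft_force: [-8.6, -6.4, 14.4]
width: 0.0003
grip_force: 7.8
```

```bash
python3 -c "
from arc import *
s=read_state();print((B.T@(np.array(s['ee_pos'])-bc)*1e3).round(1),(B.T@s['ft_force']).round(1))"
```

```text
[-53.4 -79.4  44.1] [ 2.7  8.3 15.7]
```

That's a firm stop at 44 mm, where the closed bar's top should be (45 mm). I'll retreat, check and hand in.

Emit:
carry_out(deltas=[{"hand": 0,"dp": [0,0,-0.1],"spin": 0},{"hand": 0,"dp": [0,0,-0.25],"spin": 0},{"hand": 0,"dp": [0,-0.2,-0.4],"spin": 0},{"hand": 0,"dp": [0,-0.4,-0.5],"spin": 0},{"hand": 0,"dp": [0,-0.4,-0.5],"spin": 0},{"hand": 0,"dp": [0,-0.4,-0.5],"spin": 0},{"hand": 0,"dp": [0,-0.4,-0.5],"spin": 0}])

```text
time: 32.2
ee_pos: [0.6384, -0.1727, 0.1817]
eef_rot: [0.035, 0.955, 0.292, 0.024]
ft_force: [0.3, 0.7, 0.8]
width: 0.0001
grip_force: 0.0
```

```bash
python3 shot.py final; cp pics/final.png /tmp/; python3 st.py
```

```text
32.3 [ 0.48   0.594 -0.009  1.302 -0.551  1.49   2.087] [ 0.6386 -0.1712  0.1822] F [-0.1 -0.8  0.2] w 0.0002 0.0
[[-0.997  0.05   0.066]
 [ 0.078  0.827  0.557]
 [-0.027  0.56  -0.828]]
```

View pics/final.png

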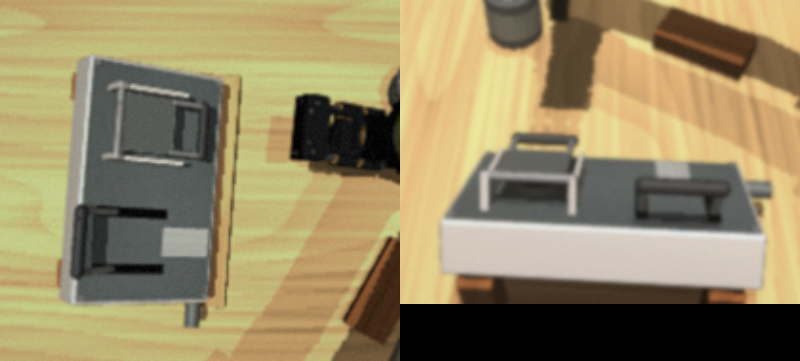

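The guard is closed (side crop: bar at (545,138)), the lever is up (bar at (683,187)), and the gripper touches nothing.

```bash
python3 -c "
from bench import *
print(close_job())"
```

```text
the job is handed in; nothing more can be done
None
```

The trip test is done and handed in at about 32 s: I opened the guard to its stop, pressed the button until the lever dropped, lifted the lever back up so it stays by itself, and then closed the guard fully, without touching the tin, offcut or screwdriver; the judge's verdict was not shown.

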